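Close a membrane filter holder: tighten its four nuts crosswise in two passes

ROBOT

A 6-joint arm with a two-finger parallel gripper is mounted at the origin on a cart in front of the work surface, level with it; the furniture and walls round the work are solid. World frame = base frame: x ahead of the robot, y to its left, z up, the work surface at z = 0. Lengths are in m, angles in degrees, forces in N, time in s.
With the tool pointing down it reaches from about 0.25 to 0.8 m from the base axis. Payload 8.5 kg.
Tool frame: the origin (TCP) lies at the very end of the fingers, on their centre line; the grasp point (between the pads) lies 19 mm behind it; z points along the fingers, y is the direction in which the jaws open and shut (so a half turn about z gives the same grasp; the last joint's range is limited). The gripper opens to 85 mm and grips with 20 to 120 N. Pads are 22 mm wide; open, the fingers measure 114 mm over their backs; the gripper's body (76 mm by 85 mm) begins 54 mm behind the grasp point. The pads swing forward as they close: fully open they stand 13 mm farther back than shut.
Start: joints at [-63.14, 13.648, -0.773, 75.585, 0, 90], TCP at [0.237, -0.468, 0.231] pointing down, gripper open.
Joint ranges: [-152.45, 152.45], [-59.26, 108.67], [-65.41, 83.53], [-104.44, 129.93], [-82.83, 76.93], [-180, 180]. Speed limits (degrees/s): [127.2, 127.2, 159.86, 180, 180, 180].

INTERFACE

Orientations are given as a 3x3 rotation matrix whose columns are the frame's x, y, z axes.
In Python, from bench import state, get_image, get_calibration, hand_in gives the robot as it stands.
- The arm moves only by the tool send_rows, never from a script. Its argument "increments" is a list of rows, each a list of 6 numbers: the shift along the world's x, y, z in units of 50 mm (1.0 is 50 mm), then the turn, a rotation vector about the world's x, y, z in units of 8 degrees (1.0 is 8 degrees). A call has 1 to 8 rows; each row shifts and turns the commanded pose from where the row before left it; what a row does not reach is not made up. A row lasts 1/10 s, in which the tool goes at most 50 mm and 8.59 degrees, less where a joint would pass 70% of its speed; a pose out of reach is approached as far as the arm can. A call is refused whole if a number of a shift passes 1 or a number of a turn 1, either way. A call with a gripper value outside its range is refused whole. "jaw" is the closure, from 0 (fully open) to 1 (shut), set as the call begins (left out, the last holds). The fingers move at their own pace and stop on an object; "grip_force" is the grip in N (left out, the last holds). Time passes only in rows, so rows that do not move let the fingers close. It gives the time, the measured TCP pose, the force and the opening at its end, in the units of the state.
- state(): the state, without advancing time (a new reading comes with each control period).
- get_image(name): name is "side" or "top"; returns the picture (384x512x3 uint8, red, green, blue); there is no depth.
- get_calibration(name): a dict with "vertical_fov" (degrees; the focal length in pixels is half the picture's height over the tangent of half this angle, whatever the lens; pixels are square), "cx", "cy" (the principal point, pixels), "cam_to_world" (4x4, takes a point from camera to world coordinates). Camera axes: x right, y up, looking along -z (the intrinsics and any distortion apply to the point x, -y, -z); pixel columns grow to the right and rows downward; lengths in m; the calibration is good to about 2 mm. A picture is of the moment at which its call begins. get_calibration takes no time and is no camera call.
- hand_in(): hands the job in, once; it reports no verdict.
The state is a dict: "clock": time; "joint_positions": joint angles; "qd": joint speeds; "tau": joint torques, N m; "tcp_pos": TCP position; "tool_rot": TCP orientation; "force": force on the tool from outside, world axes, zero at the start; "torque": the same for the moment, N m; "finger_gap": finger opening in m.
Only numpy, scipy, OpenCV 4.12 (cv2) and the standard library are available. Lean on these libraries where they do the work, as an engineer would, in place of code of your own. Each camera call takes 0.05 s, during which the arm holds its last target.

TASK

With the T-handle socket wrench, tighten the four cap nuts of the filter holder clockwise in cross order (after each nut the one opposite), in two passes: first turn every nut about 35 degrees, then go round again and bring each nut home until it comes solid, without forcing it any further. Turn the nuts only with the wrench, not with the fingers, and leave the dish and the beaker where they are. Finish by standing the wrench back in its cup.

Things in the scene. Friction and masses are not known exactly. Their poses are not given: they have to be found in the camera images.
- holder: stainless disc filter holder fixed on the table: two round plates, 152 mm across, with a gasket between them, on three short legs; cover's upper face 56 mm high, washers 58 mm, inlet in the middle of the cover 76 mm. Origin on the table under its centre, z up; the outlet barb sticks out along its -x. Four cap nuts on a circle of 56 mm radius, at 45, 135, 225 and 315 degrees from its x axis
- wrench_bar (a point): T-handle socket wrench (220 g), the grip: centre of its black crossbar, which is 100 mm long along this point's x axis, 14 mm wide (y) and 16 mm high; z points up along the shaft axis. The steel shaft below is 11 mm thick; the socket's mouth lies 125 mm below this point
- wrench_mouth (a point): centre of the open lower end of the wrench's socket, on the shaft axis: outer diameter 37 mm, a six-sided opening 25.4 mm across flats and 25 mm deep, so it goes right over a nut and down to the washer. A flat of the opening faces along the wrench's x axis (the crossbar) and every 60 degrees from there. It can turn about 6 degrees either way on a nut before it grips
- cup_floor (a point): centre of the inner floor of the fixed grey tool cup in which the wrench stands, 11 mm above the table: bore 43 mm across, rim 44 mm above the table, foot 88 mm across. The wrench stands in it with its socket's mouth on this floor
- filter_dish_mid (a point): shallow round dish of spare membranes, 91 mm across, 16 mm high, loose; its centre. Bystander
- beaker_mid (a point): small empty glass beaker, 53 mm across, 64 mm high, loose; its centre. Bystander
- nut1_mid (a point): centre of a domed steel cap nut's hexagon: 24 mm across flats, 14 mm high (7 mm below to 7 mm above this point), then an 8 mm dome; z up, a flat faces along x and every 60 degrees from there. It stands on a fixed washer 34 mm across. Clockwise from above tightens, 56 to 77 degrees from start to solid; it sinks only 0.5 mm. This is nut 1, at +x, +y in the holder's frame, opposite nut 3
- nut2_mid (a point): centre of a domed steel cap nut's hexagon: 24 mm across flats, 14 mm high (7 mm below to 7 mm above this point), then an 8 mm dome; z up, a flat faces along x and every 60 degrees from there. It stands on a fixed washer 34 mm across. Clockwise from above tightens, 56 to 77 degrees from start to solid; it sinks only 0.5 mm. This is nut 2, at -x, +y in the holder's frame, opposite nut 4
- nut3_mid (a point): centre of a domed steel cap nut's hexagon: 24 mm across flats, 14 mm high (7 mm below to 7 mm above this point), then an 8 mm dome; z up, a flat faces along x and every 60 degrees from there. It stands on a fixed washer 34 mm across. Clockwise from above tightens, 56 to 77 degrees from start to solid; it sinks only 0.5 mm. This is nut 3, at -x, -y in the holder's frame, opposite nut 1
- nut4_mid (a point): centre of a domed steel cap nut's hexagon: 24 mm across flats, 14 mm high (7 mm below to 7 mm above this point), then an 8 mm dome; z up, a flat faces along x and every 60 degrees from there. It stands on a fixed washer 34 mm across. Clockwise from above tightens, 56 to 77 degrees from start to solid; it sinks only 0.5 mm. This is nut 4, at +x, -y in the holder's frame, opposite nut 2
- nut1: nut 1 as a solid; its origin lies 7 mm below point nut1_mid, same axes. Running down takes about 0.08 N m; once solid it stops dead and the torque climbs 4 to 5 N m per radian of wrench: 0.2 to 0.5 N m is tight, 0.8 (120 N on its flats) too much. Where it comes solid cannot be told from its pose, it must be felt
- nut2: nut 2 as a solid; its origin lies 7 mm below point nut2_mid, same axes. Running down takes about 0.08 N m; once solid it stops dead and the torque climbs 4 to 5 N m per radian of wrench: 0.2 to 0.5 N m is tight, 0.8 (120 N on its flats) too much. Where it comes solid cannot be told from its pose, it must be felt
- nut3: nut 3 as a solid; its origin lies 7 mm below point nut3_mid, same axes. Running down takes about 0.08 N m; once solid it stops dead and the torque climbs 4 to 5 N m per radian of wrench: 0.2 to 0.5 N m is tight, 0.8 (120 N on its flats) too much. Where it comes solid cannot be told from its pose, it must be felt
- nut4: nut 4 as a solid; its origin lies 7 mm below point nut4_mid, same axes. Running down takes about 0.08 N m; once solid it stops dead and the torque climbs 4 to 5 N m per radian of wrench: 0.2 to 0.5 N m is tight, 0.8 (120 N on its flats) too much. Where it comes solid cannot be told from its pose, it must be felt
- wrench: the wrench as a solid; its origin is the centre of the socket's mouth, same axes as wrench_bar
Not all that is in view belongs to the job. What is shaped like the part that bears cup_floor but red is not meant.

How it is judged:
By the outcome, as a careful person would: the job done as asked, in the order asked, and still so for the second after the job is handed in, with the robot touching nothing.
It also fails if it takes over 72 s, if anything falls off the work surface, if the arm or the gripper's body presses on something with over 40 N, if the wrist force passes 120 N, or if a joint passes its speed limit or range.

## Working session

There is one attempt and no reset: what is moved stays moved. The work goes in short steps, Python scripts to look and compute and a tool call to move; the robot and the scene stay as the last step left them, time stands still between calls to the robot, and variables do not carry over. Pictures are saved under pics/ and viewed, and the job is handed in when it is done.

Besides the shell and the picture viewer there is one more tool, called after "Request:" by a JSON object that holds its "name" and its "arguments". send_rows: Moves the arm, as the interface text tells. Its arguments: {"type":"object","properties":{"increments":{"type":"array","items":{"type":"array","items":{"type":"number"}}},"jaw":{"type":"number"},"grip_force":{"type":"number"}},"required":["increments"]}

```bash
mkdir -p pics; ls; python3 - <<'E'
from bench import *
import cv2,json
for n in("side","top"):
    im=get_image(n); cv2.imwrite(f"pics/{n}0.png",im[:,:,::-1]); print(n,get_calibration(n))
print(state())
E
```

```text
pics
side {'vertical_fov': 42.684815042962725, 'cx': 253.43199034219768, 'cy': 187.20070339737308, 'cam_to_world': array([[-0.99996488,  0.00640142, -0.00540925,  0.58027743],
       [-0.0074815 , -0.39095674,  0.92037865,  1.18347513],
       [ 0.00377695,  0.92038679,  0.3909909 ,  0.58486379],
       [ 0.        ,  0.        ,  0.        ,  1.        ]])}
top {'vertical_fov': 52.62539640427949, 'cx': 258.81968904091076, 'cy': 189.153969136661, 'cam_to_world': array([[ 0.02616878,  0.99054973, -0.13463444,  0.4382369 ],
       [-0.99961123,  0.02722554,  0.0060137 ,  0.05842539],
       [ 0.00962237,  0.13442472,  0.99087709,  1.06673011],
       [ 0.        ,  0.        ,  0.        ,  1.        ]])}
{'clock': 0.1, 'joint_positions': array([-6.31401691e+01,  1.36775175e+01, -8.12744040e-01,  7.55859834e+01,
       -8.34306475e-04,  9.00008257e+01]), 'qd': array([-0.00763377, -0.07286791, -0.03125502, -0.04147743,  0.01523249,
        0.00794697]), 'tau': array([-5.84638674e-04, -5.39721751e+01,  3.46998954e+01,  1.34346035e-02,
        4.71891701e-05,  4.18457674e-06]), 'tcp_pos': array([ 0.23701839, -0.46801156,  0.23073766]), 'tool_rot': array([[ 8.92121007e-01,  4.51796118e-01, -6.14224695e-04],
       [ 4.51796535e-01, -8.92120226e-01,  1.18058056e-03],
       [-1.45805601e-05, -1.33072531e-03, -9.99999114e-01]]), 'force': array([-0.3305974 , -0.36555113, -0.32634455]), 'torque': array([-0.00790731,  0.02183791,  0.02487843]), 'finger_gap': 0.08545094333741568}
```

View pics/side0.png

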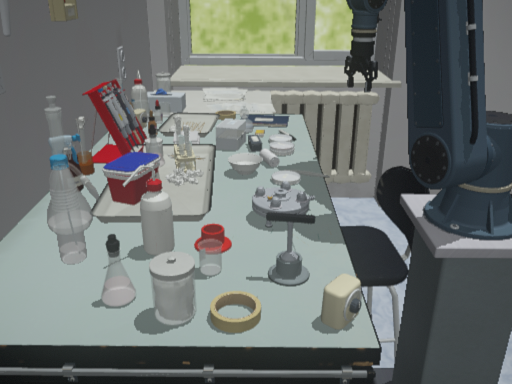

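View pics/top0.png

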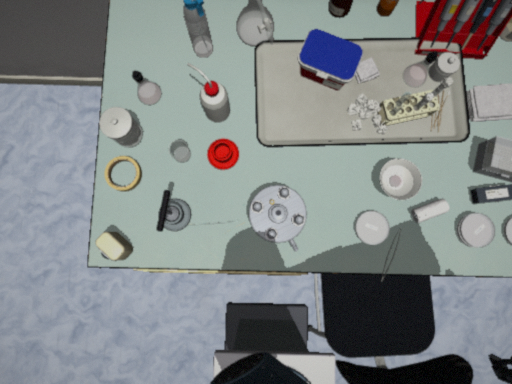

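```bash
python3 - <<'E'
import cv2
t=cv2.imread("pics/top0.png"); s=cv2.imread("pics/side0.png")
cv2.imwrite("pics/a1.png",cv2.resize(t[170:260,235:325],None,fx=6.6,fy=6.6,interpolation=cv2.INTER_CUBIC))
cv2.imwrite("pics/a2.png",cv2.resize(t[165:255,130:230],None,fx=6.6,fy=6.6,interpolation=cv2.INTER_CUBIC))
cv2.imwrite("pics/a3.png",cv2.resize(s[165:290,235:345],None,fx=4.8,fy=4.8,interpolation=cv2.INTER_CUBIC))
E
```

```text
(no output)
```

View pics/a1.png

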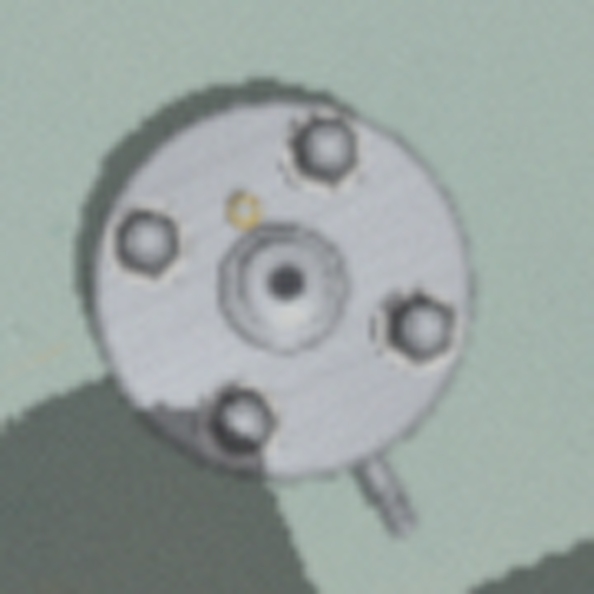

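View pics/a2.png

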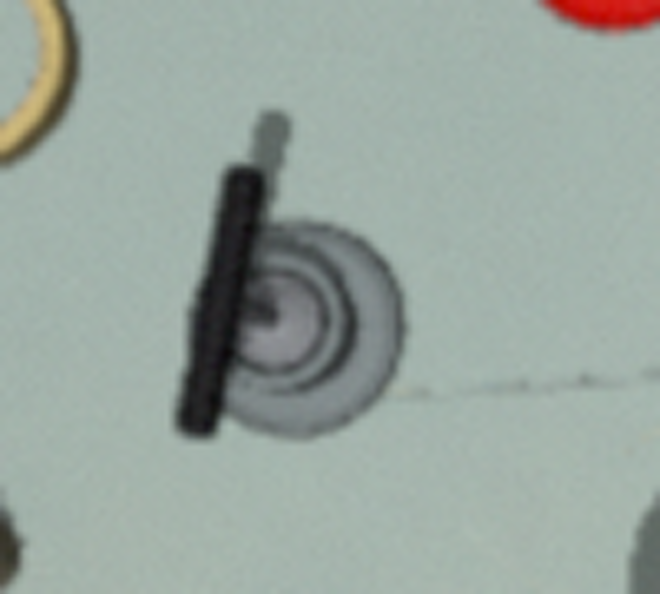

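View pics/a3.png

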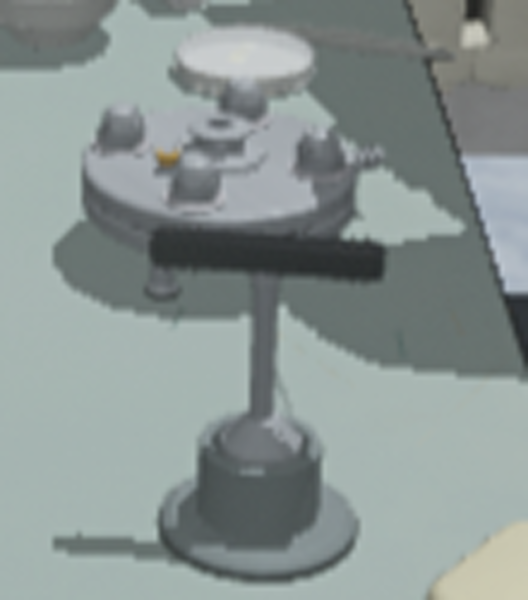

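```bash
cat > h.py <<'E'
import numpy as np
from bench import *
from scipy.optimize import least_squares
C={n:get_calibration(n) for n in("top","side")}
def proj(n,P):
    c=C[n];P=np.atleast_2d(P);M=np.linalg.inv(c["cam_to_world"]);q=P@M[:3,:3].T+M[:3,3]
    f=192/np.tan(np.radians(c["vertical_fov"]/2))
    return np.c_[c["cx"]+f*q[:,0]/-q[:,2], c["cy"]-f*q[:,1]/-q[:,2]]
def back(n,uv,z):
    c=C[n];f=192/np.tan(np.radians(c["vertical_fov"]/2));T=c["cam_to_world"]
    d=T[:3,:3]@np.array([(uv[0]-c["cx"])/f,-(uv[1]-c["cy"])/f,-1]);o=T[:3,3]
    return o+d*(z-o[2])/d[2]
def crop(n,p,o,s): return np.array(o)+(np.array(p)+.5)/s-.5
def rz(a): c,s=np.cos(a),np.sin(a);return np.array([[c,-s,0],[s,c,0],[0,0,1]])
E
python3 - <<'E'
from h import *
T=lambda p:crop("top",p,(235,170),6.6); S=lambda p:crop("side",p,(235,165),4.8)
# top: nut n pixels ordering unknown; barb at lower right(-x dir)
tn=[(325,149),(148,242),(242,419),(420,326)] 
for p in tn: print(back("top",T(p),.072)[:2])
print("inlet",back("top",T((285,282)),.076)[:2],"disc",back("top",T((284,290)),.056)[:2])
print("barb",back("top",T((403,530)),.03)[:2])
sn=[(195,180),(122,127),(243,100),(320,150)]
for p in sn: print("s",back("side",S(p),.072)[:2])
# cup
A=lambda p:crop("top",p,(130,165),6.6)
print("foot",back("top",A((296,328)),.005)[:2],"bar",back("top",A((222,300)),.144)[:2],[back("top",A(p),.144)[:2] for p in((245,170),(197,434))])
print("side bar",back("side",S((267,254)),.136)[:2],back("side",S((150,245)),.136)[:2],back("side",S((384,262)),.136)[:2])
E
```

```text
[ 0.56735466 -0.01240303]
[0.52896006 0.05590367]
[0.46143584 0.01780081]
[ 0.49912375 -0.05049542]
inlet [0.51449738 0.00246633] disc [0.51286437 0.0016696 ]
barb [ 0.41997727 -0.04930785]
s [0.53233638 0.0703277 ]
s [0.5699094  0.00181854]
s [ 0.50181377 -0.03733815]
s [0.46422866 0.03098041]
foot [0.50698929 0.28049397] bar [0.50734479 0.2785483 ] [array([0.55471171, 0.27302871]), array([0.4591878, 0.2846191])]
side bar [0.5101959  0.28392611] [0.55982313 0.27606048] [0.46120026 0.29073796]
```

```bash
cat >> h.py <<'E'
def circ(c,r,z,n=60):
    a=np.linspace(0,2*np.pi,n+1);return np.c_[c[0]+r*np.cos(a),c[1]+r*np.sin(a),0*a+z]
def hexa(c,yaw,z,af=.024):
    a=np.radians(yaw+30+60*np.arange(7));r=af/np.sqrt(3);return np.c_[c[0]+r*np.cos(a),c[1]+r*np.sin(a),0*a+z]
def overlay(n,img,box,s,curves,fn):
    import cv2
    x0,y0,x1,y1=box
    im=cv2.resize(img[y0:y1,x0:x1,::-1],None,fx=s,fy=s,interpolation=cv2.INTER_CUBIC).copy()
    for P,col in curves:
        q=((proj(n,P)-[x0,y0]+.5)*s-.5)
        cv2.polylines(im,[np.round(q*8).astype(int)],False,col,1,cv2.LINE_AA,3)
    cv2.imwrite(fn,im)
E
cat > ov.py <<'E'
from h import *
import cv2
hc=np.array([.5142,.0022]);
tn=np.array([[.5674,-.0124],[.529,.0559],[.4614,.0178],[.4991,-.0505]])
yaw=np.degrees(np.mean([np.angle(np.exp(1j*(np.arctan2(*(p-hc)[::-1])-np.radians(b))))for p,b in zip(tn,(-45+0,45,135,225))]))
print(yaw) 
# barb at -x: direction
print(np.degrees(np.arctan2(.002+.049,.514-.42)))
cur=[(circ(hc,.076,.056),(0,0,255)),(circ(hc,.009,.076),(255,0,0))]
for k in range(4):
    a=np.radians(yaw+45+90*k);p=hc+.056*np.array([np.cos(a),np.sin(a)])
    cur+=[(circ(p,.017,.058),(0,255,0)),(circ(p,.012,.072),(255,0,255))]; print(k+1,p)
cup=[.507,.2805]
cur+=[(circ(cup,.044,.0),(0,0,255)),(circ(cup,.0215,.044),(0,255,0))]
bx=np.array([-.996,.12]); bx=np.array([.993,-.12]);
for z in(.128,.144): cur.append((np.array([np.r_[np.array([.507,.2805])+s*.05*bx+t*.007*np.array([.12,.993]),z] for s,t in((1,1),(1,-1),(-1,-1),(-1,1),(1,1))]),(0,255,255)))
t=cv2.imread("pics/top0.png")[:,:,::-1]; s=cv2.imread("pics/side0.png")[:,:,::-1]
overlay("top",t,(235,165,325,260),6.6,cur,"pics/b1.png");overlay("top",t,(130,165,230,255),6.6,cur,"pics/b2.png");overlay("side",s,(235,165,345,290),4.8,cur,"pics/b3.png")
E
python3 ov.py
```

```text
29.199206799888273
28.482185747040425
1 [0.52944844 0.056084  ]
2 [0.460316   0.01744844]
3 [ 0.49895156 -0.051684  ]
4 [ 0.568084   -0.01304844]
```

View pics/b1.png

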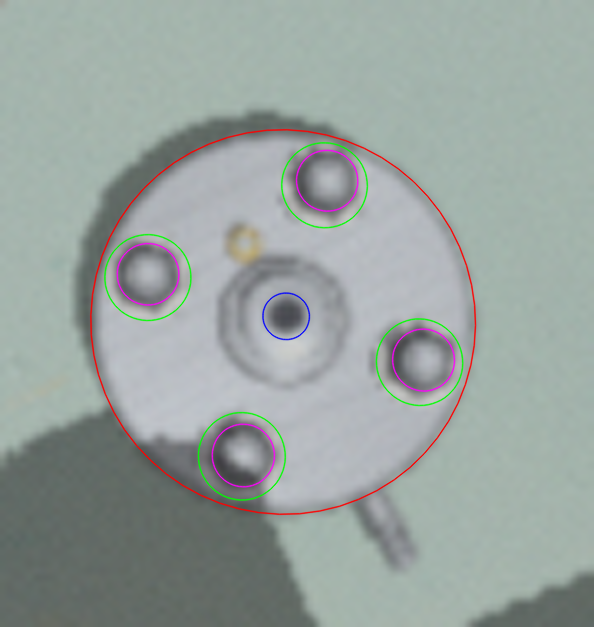

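View pics/b2.png

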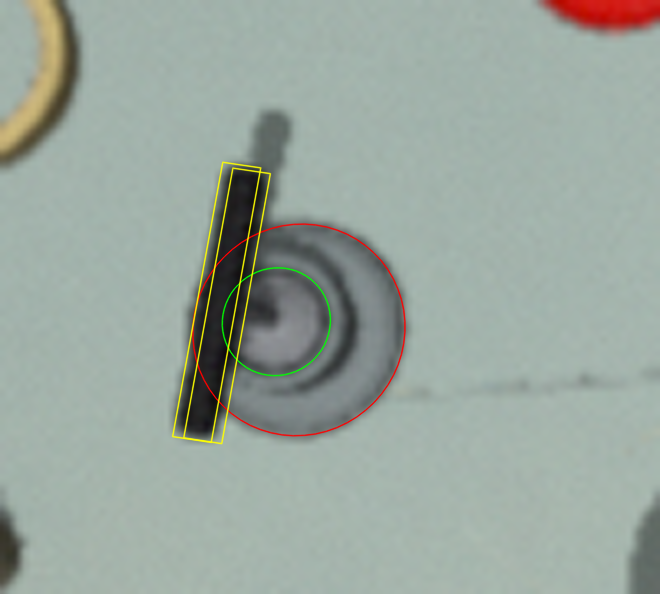

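View pics/b3.png

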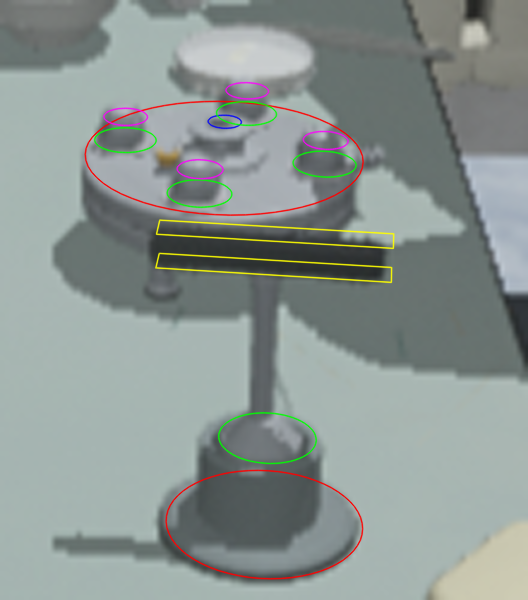

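```bash
python3 - <<'E'
from h import *
import cv2
t=cv2.imread("pics/top0.png");s=cv2.imread("pics/side0.png")
N=[[.5294,.0561],[.4603,.0174],[.499,-.0517],[.5681,-.013]]
r1=[];r2=[]
for p in N:
    u=proj("top",[p+[.072]])[0];v=proj("side",[p+[.068]])[0]+[-1,2]
    for im,q,r in((t,u,r1),(s,v,r2)):
        M=np.array([[20,0,160-20*q[0]],[0,20,160-20*q[1]]],float)
        r.append(cv2.resize(cv2.warpAffine(im,M,(320,320),flags=cv2.INTER_CUBIC),(190,190)))
cv2.imwrite("pics/c.png",np.vstack([np.hstack(r1),np.hstack(r2)]))
E
```

```text
(no output)
```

View pics/c.png

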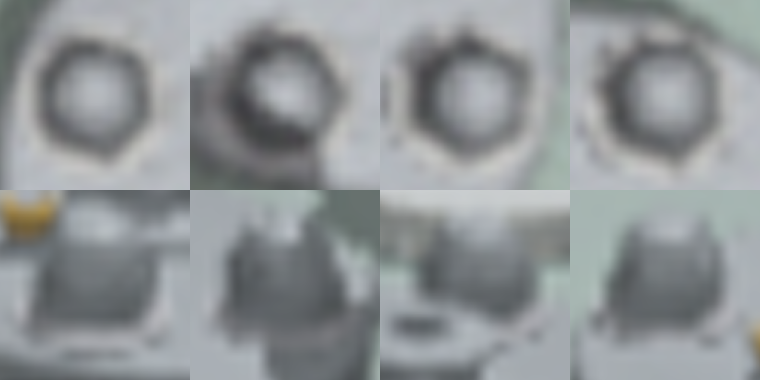

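```bash
cat > hexfit.py <<'E'
from h import *
import cv2
from scipy.ndimage import gaussian_filter
ims=[cv2.cvtColor(get_image("top"),cv2.COLOR_RGB2GRAY).astype(float) for _ in range(4)]
g=np.mean(ims,0); np.save("top.npy",g)
N=[[.5294,.0561],[.4603,.0174],[.499,-.0517],[.5681,-.013]]
ss=8
for i,p in enumerate(N):
    u0=proj("top",[p+[.072]])[0]; b=np.round(u0).astype(int)-8; W=17
    patch=g[b[1]:b[1]+W,b[0]:b[0]+W]
    yy,xx=np.mgrid[0:W*ss,0:W*ss]; xs=(xx+.5)/ss-.5+b[0]; ys=(yy+.5)/ss-.5+b[1]
    def polymask(P):
        m=np.zeros((W*ss,W*ss),np.uint8); q=((proj("top",P)-b+.5)*ss-.5)
        cv2.fillPoly(m,[np.round(q*16).astype(int)],255,cv2.LINE_AA,4); return m/255.
    def basis(x,y,yaw):
        h=np.maximum(polymask(hexa((x,y),yaw,.0725)),polymask(hexa((x,y),yaw,.0585)))
        d=polymask(circ((x,y),.0095,.076))
        def B(m): return gaussian_filter(m,.55*ss).reshape(W,ss,W,ss).mean((1,3))
        return B(h),B(d)
    py,px=np.mgrid[0:W,0:W]; px=px+b[0]-u0[0];py=py+b[1]-u0[1]; rr=np.hypot(px,py)
    best=[]
    for lab,sel in(("all",rr<7.5),("br",(rr<7.5)&(px+py>-1.5))):
        def cost(x,y,yaw):
            h,d=basis(x,y,yaw)
            A=np.stack([np.ones_like(h),px,py,h,h*px,h*py,d,d*px,d*py],-1)[sel]
            c,*_=np.linalg.lstsq(A,patch[sel],rcond=None); return ((A@c-patch[sel])**2).mean()
        res=[]
        from scipy.optimize import minimize
        for yaw in range(0,60,5):
            r=minimize(lambda v:cost(p[0]+v[0]*1e-3,p[1]+v[1]*1e-3,yaw),[0,0],method="Nelder-Mead",options=dict(xatol=.05,fatol=.01,maxiter=60,initial_simplex=[[0,0],[1.5,0],[0,1.5]]))
            res.append((r.fun,yaw,r.x))
        c=np.array([r[0] for r in res]); k=np.argmin(c)
        a,bb,cc=c[k-1],c[k],c[(k+1)%12]; yv=res[k][1]+2.5*(a-cc)/(a-2*bb+cc)
        print(i+1,lab,"yaw",round(yv,1),"off mm",res[k][2].round(2),"cost",c.round(1))
E
python3 hexfit.py
```

```text
1 all yaw 51.8 off mm [-2.01  0.98] cost [177.6 186.3 193.7 196.9 205.8 205.3 199.9 196.6 193.1 196.2 167.9 172.9]
1 br yaw 48.1 off mm [0.05 1.32] cost [ 80.1  89.1  98.3 103.3 104.5  99.3  90.   84.1  76.8  70.6  70.1  73.5]
2 all yaw -0.1 off mm [-1.05  1.67] cost [239.5 245.8 256.  269.2 277.2 280.4 281.6 278.9 269.  258.8 250.  245.1]
2 br yaw 0.5 off mm [-2.19  2.69] cost [200.3 201.1 204.6 208.  210.9 212.2 212.4 212.6 210.3 208.6 203.9 201.5]
3 all yaw 24.7 off mm [-0.16  2.76] cost [182.8 173.9 162.1 151.4 141.1 139.  141.7 161.5 174.2 197.  189.3 213.3]
3 br yaw 26.0 off mm [0.38 1.55] cost [134.5 124.9 110.8  96.   84.3  78.2  80.7  91.9 104.3 112.6 121.5 138.9]
4 all yaw 41.8 off mm [ 0.87 -0.83] cost [209.4 218.5 223.4 219.3 213.3 205.2 198.1 191.3 186.6 187.3 192.  199.6]
4 br yaw 36.1 off mm [ 0.73 -2.14] cost [144.5 149.8 155.4 143.9 133.8 127.3 114.9 112.4 113.4 120.3 126.  136.8]
```

```bash
python3 - <<'E'
from h import *
import cv2
g=np.load("top.npy").astype(np.float32)
N=[[.5294,.0561],[.4603,.0174],[.499,-.0517],[.5681,-.013]]
rows=[]
for k,(p,Y) in enumerate(zip(N,[(None,37,50),(None,0,10),(None,26,36),(None,40,30)])):
    u=proj("top",[p+[.07]])[0];r=[]
    for y in Y:
        im=cv2.warpAffine(g,np.array([[14,0,100-14*u[0]],[0,14,100-14*u[1]]],float),(200,200),flags=cv2.INTER_LANCZOS4)
        im=cv2.normalize(im,None,0,255,cv2.NORM_MINMAX).astype(np.uint8); im=cv2.cvtColor(im,cv2.COLOR_GRAY2BGR)
        if y is not None:
            q=(proj("top",hexa(p,y,.0725))-u)*14+100; cv2.polylines(im,[np.round(q).astype(int)],False,(0,0,255),1,cv2.LINE_AA)
        r.append(im)
    rows.append(np.vstack(r))
cv2.imwrite("pics/d.png",np.hstack(rows))
E
```

```text
(no output)
```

View pics/d.png

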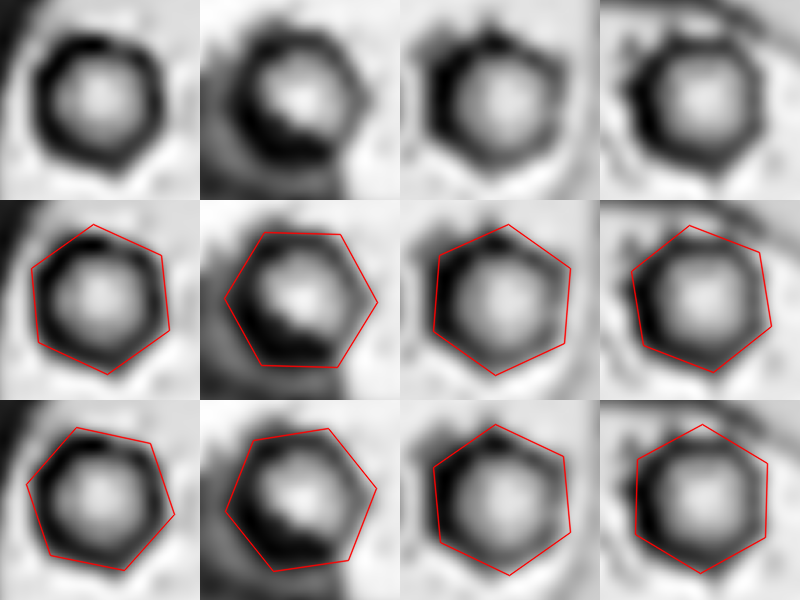

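Request:
{"name": "send_rows", "arguments": {"increments": [[0.2,0.8,0.3,0,0,1],[0.3,0.93,0.3,0,0,1],[0.34,0.93,0,0,0,1],[0.34,0.93,0,0,0,1],[0.34,0.93,0,0,0,1],[0.34,0.93,0,0,0,1]], "jaw": 0, "grip_force": 80}}

```text
clock: 0.9
tcp_pos: [0.33, -0.1951, 0.2611]
tool_rot: [[0.256, 0.967, 0.001], [0.967, -0.256, -0.0], [-0.0, 0.001, -1.0]]
force: [0.3, 0.3, -0.7]
finger_gap: 0.0854
```

```bash
cat >> h.py <<'E'
def st():
    s=state();R=s["tool_rot"]
    print("t",round(s["clock"],2),"tcp",(s["tcp_pos"]*1e3).round(1),"yaw",np.degrees(np.arctan2(R[1,0],R[0,0])).round(2),"tilt",R[:2,2].round(4),"q",s["joint_positions"].round(1),"F",s["force"].round(2),"M",s["torque"].round(3),"gap",round(s["finger_gap"]*1e3,1))
    return s
E
python3 -c "
from h import *;st()"
```

```text
t 0.9 tcp [ 330.  -195.1  261.1] yaw 75.15 tilt [ 0.0007 -0.0003] q [-30.6  -0.9 -13.3  77.6   0.   74.3] F [ 0.25  0.26 -0.65] M [ 0.018 -0.032  0.054] gap 85.4
```

Request:
{"name": "send_rows", "arguments": {"increments": [[0.32,0.86,0,0,0,1],[0.32,0.86,0,0,0,1],[0.32,0.86,0,0,0,1],[0.32,0.86,0,0,0,1],[0.32,0.86,0,0,0,1],[0.32,0.86,0,0,0,1],[0.32,0.86,0,0,0,1],[0.32,0.86,0,0,0,1]]}}

```text
clock: 1.7
tcp_pos: [0.4581, 0.1492, 0.2611]
tool_rot: [[-0.757, 0.653, 0.0], [0.653, 0.757, -0.0], [-0.0, 0.0, -1.0]]
force: [0.8, -0.2, -0.4]
finger_gap: 0.0852
```

Request:
{"name": "send_rows", "arguments": {"increments": [[0.32,0.86,0,0,0,1],[0.32,0.86,0,0,0,1],[0.34,0.89,0,0,0,1],[0,0,0,0,0,1],[0,0,-0.4,0,0,0.25]]}}

```text
clock: 2.2
tcp_pos: [0.508, 0.2798, 0.2418]
tool_rot: [[-0.993, 0.117, 0.002], [0.117, 0.993, 0.001], [-0.002, 0.002, -1.0]]
force: [-0.6, -0.5, -0.5]
finger_gap: 0.0857
```

```bash
cat >> h.py <<'E'
import cv2
def shot(tag,tb=None,sb=None):
    for n,b in(("top",tb),("side",sb)):
        if b is None: continue
        im=get_image(n); cv2.imwrite(f"pics/{tag}_{n}_raw.png",im[:,:,::-1])
        x0,y0,x1,y1=b; s=min(780/(x1-x0),590/(y1-y0)); print(n,"scale",s,"origin",x0,y0)
        cv2.imwrite(f"pics/{tag}_{n}.png",cv2.resize(im[y0:y1,x0:x1,::-1],None,fx=s,fy=s,interpolation=cv2.INTER_CUBIC))
E
python3 -c "
from h import *;st();shot('e',None,(230,110,350,290))"
```

```text
t 2.2 tcp [508.  279.8 241.8] yaw 173.28 tilt [0.0025 0.0012] q [28.9 18.8  8.1 79.1 -0.  35.6] F [-0.55 -0.53 -0.54] M [-0.01  -0.02   0.044] gap 85.7
side scale 3.2777777777777777 origin 230 110
```

View pics/e_side.png

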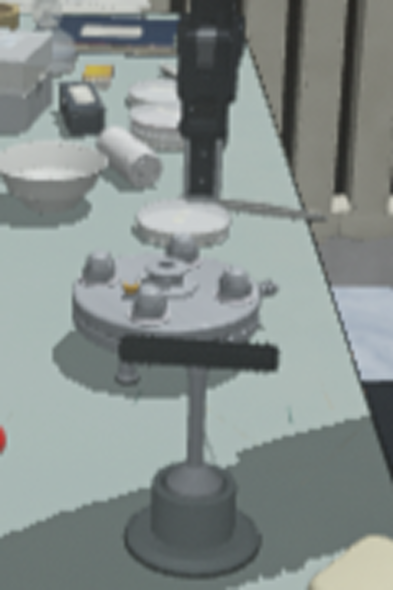

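```bash
python3 - <<'E'
from h import *
s=3.2777
for P in([.508,.2798,.2418],[.508,.2798,.136],[.5074,.2835,.136]): print(((proj("side",[P])[0]-[230,110]+.5)*s-.5))
g=cv2.imread("pics/e_side_raw.png",0).astype(int)
for r in (172,175,150,165,216,217,218,230,235,240): print(r,g[r,260:320])
E
```

```text
[207.62796502 192.31627069]
[201.66044815 350.62823477]
[202.9993142  353.28387353]
172 [179 179 178 178 178 179 178 178 179 179 179 179 179 179 175 186 184 190
 190 190 191 190 190 191 191 192 190 180 179 179 180 178 168 168 168 162
 148 131 118 118 124 125 124 125 115 118 119 123 128 127 128 140 147 161
 168 167 169 171 176 179]
175 [179 179 179 179 179 179 179 179 179 179 178 171 189 194 200 200 204 205
 205 206 206 206 206 207 208 207 208 208 206 206 205 205 205 203 201 197
 195 191 186 173 166 175 154 176 168 165 149 148 143 140 130 132 131 123
 124 119 119 120 114 110]
150 [ 98 158 196 205 212 215 216 216 208 176 134 131 143 151 140 149 140 142
 139 141 142 137 136 135 119  64  52  53  53  53  53  53  52  53  54  51
  52  49  55 108 181 181 180 180 179 180 180 180 180 180 180 179 181 177
 135  96  51  44  47  66]
165 [179 176 147 141 117 112 113 113 108 107 117 125 120 125 127 128 131 154
 167 179 179 179 179 179 179 161 113  92  58  54  59  80  62  54  57  81
 108 136 180 181 179 179 179 179 179 180 179 180 180 181 181 181 180 180
 179 180 180 181 177 114]
216 [114 108 104 101
[... 773 characters left out ...]
15 110 103 112 114 114 115 115
 115 115 115 115 114 114 120 143 142 109  95  99 100  96 116 181 182 180
 180 181 180 180 180 180 181 181 180 181 181 180 180 181 181 181 181 181
 181 181 181 181 181 181]
235 [180 180 180 180 180 179 180 180 180 180 180 180 180 180 180 179 180 179
 179 179 180 180 179 179 180 181 178 135  97  99 100  99 125 178 180 181
 180 180 180 180 181 181 179 180 180 180 180 180 180 180 180 180 181 180
 179 180 179 175 166 179]
240 [180 180 179 180 179 180 179 180 179 179 179 179 179 179 179 179 179 180
 179 180 179 179 179 179 179 181 176 118  96 100  98 101 141 179 180 180
 180 180 180 180 180 177 179 180 180 180 180 180 181 180 180 180 180 180
 181 180 180 181 181 181]
```

```bash
python3 - <<'E'
from h import *
g=cv2.imread("pics/e_side_raw.png",0).astype(int)
for r in range(150,172,2): print(r,g[r,280:302])
for z in(.2418,.26,.28): print(proj("side",[[.508,.2798,z],[.508,.2798+.05,z]]))
E
```

```text
150 [142 137 136 135 119  64  52  53  53  53  53  53  52  53  54  51  52  49
  55 108 181 181]
152 [148 147 147 149 150 125  93  79  53  50  50  50  52  50  50  54  78  76
  69 130 182 182]
154 [139 135 139 139 134 136 112 105  59  50  54  51  53  52  50  64 107 104
  98 164 182 182]
156 [143 143 144 144 144 142 112 104  60  53  55  64  68  55  54  71 106 118
 163 182 181 180]
158 [180 180 180 180 182 177 118 103  60  52  54  55  56  52  56  72 106 124
 180 181 180 179]
160 [179 180 179 180 180 172 116  92  58  54  55  54  55  54  54  71 105 123
 180 182 181 181]
162 [180 180 179 180 179 161 114  91  58  53  54  54  54  53  58  82 110 136
 180 181 180 181]
164 [179 179 179 180 179 161 113  92  58  55  58  68  59  54  56  83 110 137
 179 180 179 180]
166 [178 178 179 179 179 162 113  91  58  54  55  59  54  54  57  85 109 132
 180 181 179 179]
168 [179 179 179 180 178 157 111  78  55  53  55  55  53  52  60  93 115 151
 180 181 180 179]
170 [182 179 182 180 166 155 129 109 109 110 109 110 107  99 100 107 115 152
 170 175 168 168]
[[292.99817403 168.32669881]
 [294.77856881 177.82897041]]
[[293.32721001 159.59771936]
 [295.13808846 168.73380874]]
[[293.69446954 149.85470913]
 [295.53968874 158.57408737]]
```

Request:
{"name": "send_rows", "arguments": {"increments": [[0.01,0,-0.7,0,0,-0.05],[0,0,-0.8,0,0,0],[0,0,-0.7,0,0,0],[0,0,-0.29,0,0,0],[0,0,0,0,0,0]]}}

```text
clock: 2.75
tcp_pos: [0.5059, 0.2766, 0.1143]
tool_rot: [[-0.991, 0.132, -0.004], [0.132, 0.991, -0.002], [0.004, -0.003, -1.0]]
force: [-0.9, -1.0, -0.1]
finger_gap: 0.0856
```

Request:
{"name": "send_rows", "arguments": {"increments": [[0,0,0,0,0,0],[0,0,0,0,0,0],[0,0,0,0,0,0],[0,0,0,0,0,0],[0,0,0,0,0,0],[0,0,0,0,0,0]], "jaw": 1, "grip_force": 80}}

```text
clock: 3.35
tcp_pos: [0.5078, 0.2782, 0.1172]
tool_rot: [[-0.991, 0.131, 0.001], [0.131, 0.991, 0.001], [-0.001, 0.001, -1.0]]
force: [-0.2, 1.6, 4.0]
finger_gap: 0.0126
```

```bash
python3 -c "
from h import *;st();shot('f',(130,165,230,255),(230,110,350,290))"
```

```text
t 3.35 tcp [507.8 278.2 117.2] yaw 172.47 tilt [0.0012 0.0012] q [28.7 22.2 -5.6 62.1  0.  36.2] F [-0.2   1.63  4.  ] M [ 0.422  0.033 -0.013] gap 12.6
top scale 6.555555555555555 origin 130 165
side scale 3.2777777777777777 origin 230 110
```

View pics/f_side.png

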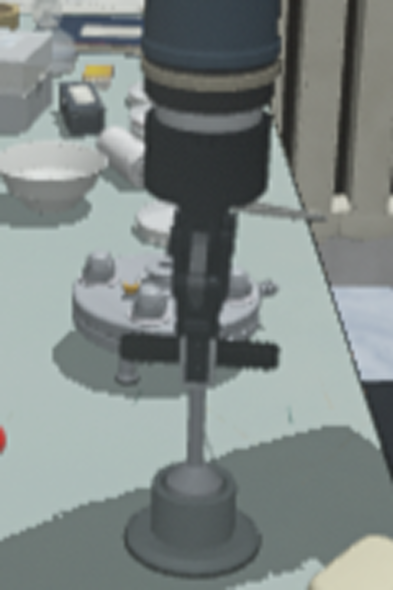

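View pics/f_top.png

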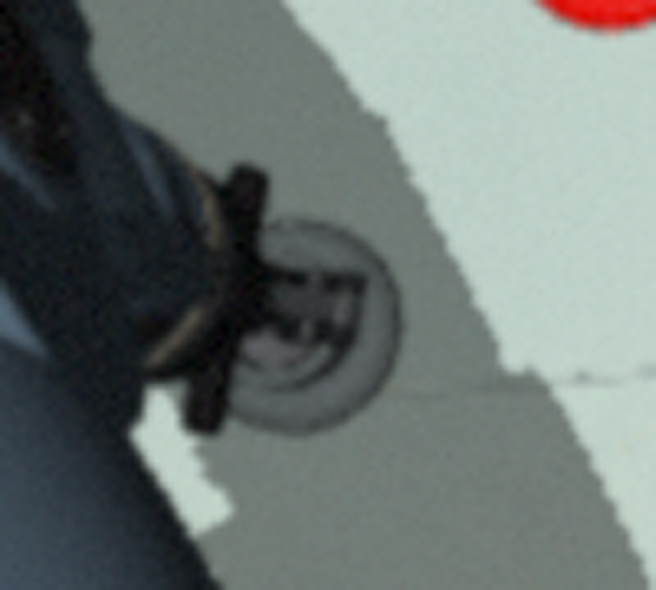

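Request:
{"name": "send_rows", "arguments": {"increments": [[0,0,0.3,0,0,0],[0,0,0.6,0,0,0],[0,0,0.6,0,0,0],[0,0,0.3,0,0,0],[0,0,0,0,0,0]]}}

```text
clock: 3.95
tcp_pos: [0.5081, 0.2779, 0.2081]
tool_rot: [[-0.991, 0.131, 0.003], [0.131, 0.991, 0.001], [-0.002, 0.001, -1.0]]
force: [0.4, 0.1, -2.1]
finger_gap: 0.0128
```

```bash
python3 -c "
from h import *;st();shot('g',None,(230,80,350,260))"
```

```text
t 3.95 tcp [508.1 277.9 208.1] yaw 172.45 tilt [0.0025 0.0009] q [28.7 19.3  3.9 74.4 -0.  36.2] F [ 0.35  0.13 -2.1 ] M [-0.007  0.052  0.013] gap 12.8
side scale 3.2777777777777777 origin 230 80
```

View pics/g_side.png

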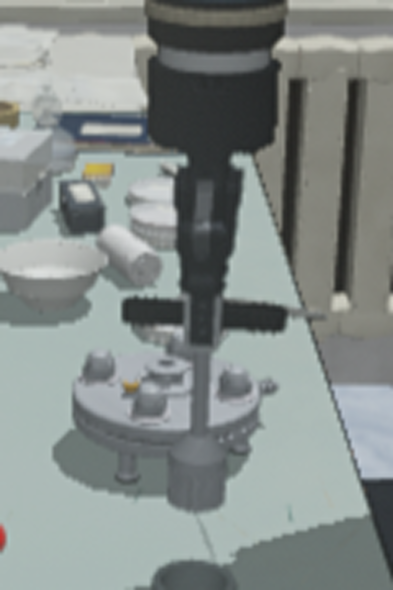

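```bash
cat > barfit.py <<'E'
from h import *
import sys
fn=sys.argv[1]
g=cv2.imread(fn,0).astype(float)
s=state();p=s["tcp_pos"];R=s["tool_rot"]
# predicted ends/finger at col; search
bc=p-R[:,2]*.019
def edge(r,c,w=6,sgn=1):
    l=g[r,int(c)-w:int(c)+w+1]; d=np.abs(np.diff(cv2.GaussianBlur(l[None],(3,1),.8)[0])); k=d.argmax()
    k0=max(k-2,0); ww=d[k0:k+3]; return int(c)-w+.5+(ww*np.arange(k0,k0+len(ww))).sum()/ww.sum()
for e in(-1,1):
    E=bc+R[:,0]*.05*e; q=proj("side",[E])[0]
    print("end",e,"pred",q.round(2),[round(edge(r,q[0]),2) for r in range(int(q[1])-2,int(q[1])+4)])
for zz in(-.03,-.05,-.07):
    q=proj("side",[bc+[0,0,zz]])[0]; 
    for r in(int(q[1])+1,): print("shaft z",zz,"pred",q.round(2),"row",r,[round(edge(r,q[0]+d,3),2) for d in(-3,3)], g[r,int(q[0])-7:int(q[0])+8].astype(int))
nf=p+R[:,1]*.016; 
for zz in(.0,.004,.03,.04):
    q=proj("side",[nf+[0,0,zz]])[0];r=int(round(q[1])); print("finger",zz,"pred",q.round(2),g[r,int(q[0])-9:int(q[0])+10].astype(int))
E
python3 barfit.py pics/g_side_raw.png
```

```text
end -1 pred [267.81 174.25] [np.float64(266.81), np.float64(266.7), np.float64(266.69), np.float64(266.7), np.float64(266.68), np.float64(266.85)]
end 1 pred [318.3  177.03] [np.float64(317.28), np.float64(316.96), np.float64(316.78), np.float64(316.78), np.float64(316.66), np.float64(316.26)]
shaft z -0.03 pred [292.37 189.54] row 190 [np.float64(287.8), np.float64(293.78)] [175 156 140 121  95  99 102  99 105 151 170 171 172 171 173]
shaft z -0.05 pred [292.02 198.62] row 199 [np.float64(287.51), np.float64(294.03)] [172 159 140 108  94 100 101  97 112 177 178 129  97  96  99]
shaft z -0.07 pred [291.68 207.57] row 208 [np.float64(287.67), np.float64(293.1)] [176 176 176 173 117  98 101 100 100 132 178 178 178 177 168]
finger 0.0 pred [292.01 187.58] [124 111 104 101 100 100  93  99 101 100 102 139 175 180 181 180 180 180
 180]
finger 0.004 pred [292.09 185.71] [114 117 113 114 109 107 106 108 107 108 107 108 121 149 179 181 180 180
 180]
finger 0.03 pred [292.55 173.38] [ 50  48  57  94 106  59  50  54  59  59  51  56  81 107  88  50  47  49
  48]
finger 0.04 pred [292.73 168.56] [182 171 112  96  77  54  48  50  51  49  49  50  53  58  80 156 186 183
 181]
```

Request:
{"name": "send_rows", "arguments": {"increments": [[0.07,-0.5,0,0,0,-0.2],[0.07,-0.8,0,0,0,-0.2],[0.07,-0.9,0,0,0,-0.3],[0.07,-0.9,0,0,0,-0.3],[0.07,-0.8,0,0,0,-0.3],[0.076,-0.53,0,0,0,0],[0,0,-0.1,0,0,0],[0,0,0,0,0,0]]}}

```text
clock: 4.8
tcp_pos: [0.5275, 0.0554, 0.1994]
tool_rot: [[-0.951, 0.31, -0.004], [0.31, 0.951, -0.0], [0.003, -0.001, -1.0]]
force: [-0.8, 0.4, -3.3]
finger_gap: 0.013
```

```bash
python3 -c "
from h import *;st();shot('k',(200,150,340,260),(230,80,350,230))"
```

```text
t 4.8 tcp [527.5  55.4 199.4] yaw 161.96 tilt [-0.0036 -0.0003] q [ 6.  15.  -3.6 71.6  0.  24. ] F [-0.84  0.44 -3.31] M [0.055 0.009 0.004] gap 13.0
top scale 5.363636363636363 origin 200 150
side scale 3.933333333333333 origin 230 80
```

View pics/k_side.png

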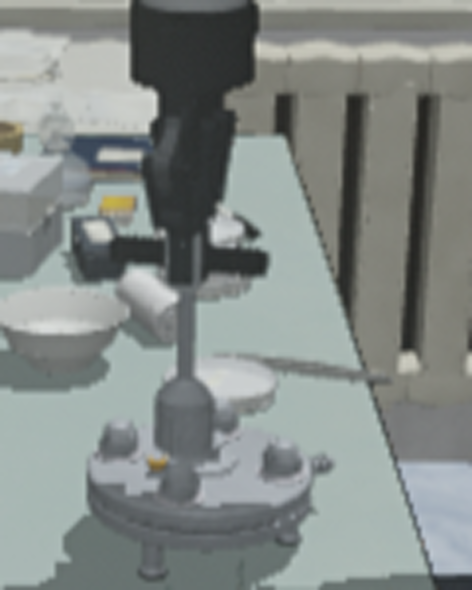

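View pics/k_top.png

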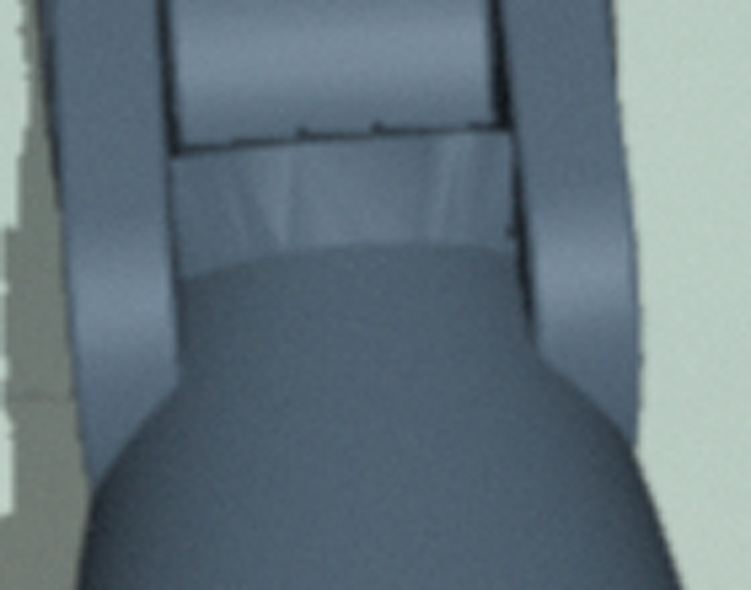

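Request:
{"name": "send_rows", "arguments": {"increments": [[0,0,-0.2,0,0,0],[0,0,-0.15,0,0,0],[0,0,0,0,0,0],[0,0,0,0,0,0]]}}

```text
clock: 5.3
tcp_pos: [0.5283, 0.0565, 0.1836]
tool_rot: [[-0.952, 0.307, -0.001], [0.307, 0.952, -0.0], [0.001, -0.0, -1.0]]
force: [0.5, -0.5, -3.2]
finger_gap: 0.0125
```

```bash
python3 -c "
from h import *;st();shot('l',None,(230,80,350,230))"; python3 barfit.py pics/l_side_raw.png
```

```text
t 5.3 tcp [528.3  56.5 183.6] yaw 162.1 tilt [-0.0009 -0.0002] q [ 6.1 15.5 -5.4 69.2 -0.  24. ] F [ 0.5  -0.51 -3.21] M [ 0.003 -0.012 -0.008] gap 12.5
side scale 3.933333333333333 origin 230 80
end -1 pred [258.01 148.3 ] [np.float64(261.53), np.float64(257.31), np.float64(256.54), np.float64(256.99), np.float64(257.18), np.float64(257.19)]
end 1 pred [297.93 152.64] [np.float64(296.59), np.float64(297.13), np.float64(297.17), np.float64(297.16), np.float64(297.11), np.float64(296.82)]
shaft z -0.03 pred [277.44 162.13] row 163 [np.float64(274.75), np.float64(279.05)] [121 125 111 114 122  96  99  99 100 137 178 179 177 177 178]
shaft z -0.05 pred [277.26 169.79] row 170 [np.float64(274.17), np.float64(278.7)] [178 178 178 176 152 100  99  99 107 161 181 179 180 178 164]
shaft z -0.07 pred [277.07 177.35] row 178 [np.float64(274.22), np.float64(278.43)] [164 151 127 163 137 100  98  97 126 205 206 205 204 205 207]
finger 0.0 pred [275.74 159.99] [112 117 129 138 130 123 126 118 115 104 105 104 105 121 167 179 178 178
 178]
finger 0.004 pred [275.77 158.42] [129 142 149 177 180 143  92  76  68  69  68  64  78 104 105 148 177 180
 179]
finger 0.03 pred [276.01 148.1 ] [ 51  50  55  54  64  75  56  54  57  57  53  62 106  93  57  87 168 182
 173]
finger 0.04 pred [276.1  144.08] [176 130  96  87  88  56  50  51  52  51  52  51  52  51  51  88 168 204
 202]
```

View pics/l_side.png

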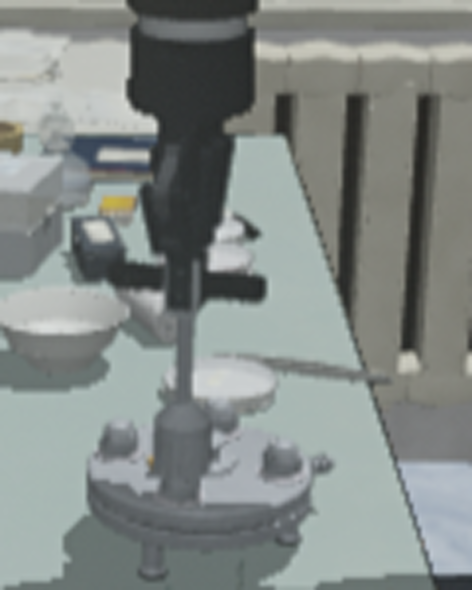

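Request:
{"name": "send_rows", "arguments": {"increments": [[0.02,0,-0.1,0,0,0],[0,0,-0.1,0,0,0],[0,0,-0.05,0,0,0],[0,0,0,0,0,0]]}}

```text
clock: 5.75
tcp_pos: [0.5293, 0.0558, 0.1709]
tool_rot: [[-0.951, 0.308, -0.001], [0.308, 0.951, -0.001], [0.001, -0.001, -1.0]]
force: [-0.2, -2.0, -3.0]
finger_gap: 0.0125
```

```bash
python3 -c "
from h import *;st()"
```

```text
t 5.75 tcp [529.3  55.8 170.9] yaw 162.05 tilt [-0.0009 -0.0008] q [ 6.  15.9 -6.6 67.5 -0.  24. ] F [-0.16 -2.05 -3.05] M [-0.615 -0.039  0.134] gap 12.5
```

Request:
{"name": "send_rows", "arguments": {"increments": [[0,-0.01,0,0,0,0.5],[0,0,-0.08,0,0,0],[0,0,0,0,0,0]]}}

```text
clock: 6.05
tcp_pos: [0.5295, 0.0556, 0.167]
tool_rot: [[-0.97, 0.243, -0.001], [0.243, 0.97, -0.0], [0.0, -0.0, -1.0]]
force: [0.4, -1.4, -2.8]
finger_gap: 0.0127
```

```bash
python3 -c "
from h import *;st()"
```

```text
t 6.05 tcp [529.5  55.6 167. ] yaw 165.96 tilt [-0.0005 -0.0002] q [ 6.  16.1 -7.1 66.9 -0.  20. ] F [ 0.45 -1.45 -2.8 ] M [-0.392 -0.082  0.009] gap 12.7
```

Request:
{"name": "send_rows", "arguments": {"increments": [[0,-0.01,0,0,0,-0.5],[0,0,0,0,0,-0.9],[0,0,0,0,0,-0.9],[0,0,0,0,0,-0.9]]}}

```text
clock: 6.45
tcp_pos: [0.5293, 0.0551, 0.1672]
tool_rot: [[-0.767, 0.642, -0.001], [0.642, 0.767, -0.0], [0.001, -0.001, -1.0]]
force: [-0.5, -0.7, -2.7]
finger_gap: 0.0125
```

```bash
python3 -c "
from h import *;st()"
```

```text
t 6.45 tcp [529.3  55.1 167.2] yaw 140.07 tilt [-0.001  -0.0002] q [ 5.9 16.1 -7.  67.  -0.  45.9] F [-0.49 -0.69 -2.7 ] M [-0.371  0.246  0.05 ] gap 12.5
```

Request:
{"name": "send_rows", "arguments": {"increments": [[-0.01,-0.01,0,0,0,-0.8],[0,0,0,0,0,-0.8],[0,0,0,0,0,0]]}}

```text
clock: 6.75
tcp_pos: [0.5289, 0.0548, 0.1671]
tool_rot: [[-0.609, 0.793, -0.001], [0.793, 0.609, 0.0], [0.001, -0.0, -1.0]]
force: [-1.3, -0.1, -3.6]
finger_gap: 0.0125
```

```bash
python3 -c "
from h import *;st()"
```

```text
t 6.75 tcp [528.9  54.8 167.1] yaw 127.5 tilt [-0.0008  0.0003] q [ 5.9 16.  -7.1 66.9  0.  58.4] F [-1.3  -0.13 -3.62] M [-0.028  0.13  -0.086] gap 12.5
```

Request:
{"name": "send_rows", "arguments": {"increments": [[0,0,0,0,0,0]]}}

```text
clock: 6.85
tcp_pos: [0.5289, 0.0548, 0.1672]
tool_rot: [[-0.613, 0.79, -0.001], [0.79, 0.613, 0.0], [0.001, -0.0, -1.0]]
force: [-0.9, -0.0, -4.8]
finger_gap: 0.0127
```

```bash
python3 -c "
from h import *;st();shot('m',None,(230,80,350,230))"
```

```text
t 6.85 tcp [528.9  54.8 167.2] yaw 127.8 tilt [-0.0007  0.0002] q [ 5.9 16.  -7.1 66.9  0.  58.1] F [-0.89 -0.03 -4.84] M [-0.068  0.218  0.123] gap 12.7
side scale 3.933333333333333 origin 230 80
```

View pics/m_side.png

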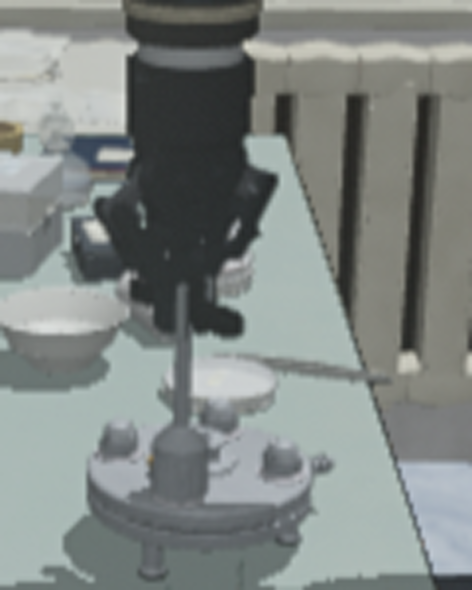

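Request:
{"name": "send_rows", "arguments": {"increments": [[0,0,0,0,0,0.75],[0,0,0.4,0,0,0],[0,0,0.4,0,0,0],[-0.2,-0.72,0,0,0,0.6],[-0.2,-0.72,0,0,0,0.6],[-0.21,-0.71,0,0,0,0.55],[0,0,-0.2,0,0,0],[0,0,-0.22,0,0,0]]}}

```text
clock: 7.7
tcp_pos: [0.4991, -0.0535, 0.1865]
tool_rot: [[-0.844, 0.536, 0.002], [0.536, 0.844, 0.0], [-0.001, 0.001, -1.0]]
force: [-0.7, 1.1, -3.4]
finger_gap: 0.0127
```

Request:
{"name": "send_rows", "arguments": {"increments": [[0,0,0,0,0,0],[0,0,0,0,0,0]]}}

```text
clock: 7.9
tcp_pos: [0.4987, -0.052, 0.1861]
tool_rot: [[-0.846, 0.534, -0.001], [0.534, 0.846, 0.0], [0.001, -0.0, -1.0]]
force: [0.4, 0.5, -2.4]
finger_gap: 0.0124
```

```bash
python3 -c "
from h import *;st();shot('n',None,(230,80,350,230))"
```

```text
t 7.9 tcp [498.7 -52.  186.1] yaw 147.73 tilt [-0.0008  0.0002] q [-6.  12.5 -9.  68.5  0.  26.3] F [ 0.4   0.54 -2.4 ] M [-0.011 -0.059  0.015] gap 12.4
side scale 3.933333333333333 origin 230 80
```

View pics/n_side.png

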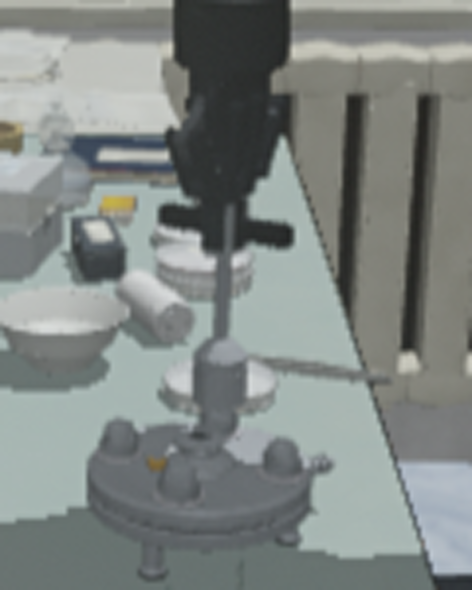

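Request:
{"name": "send_rows", "arguments": {"increments": [[0,-0.015,-0.1,0,0,0],[0,0,-0.1,0,0,0],[0,0,-0.1,0,0,0],[0,0,0,0,0,0]]}}

```text
clock: 8.35
tcp_pos: [0.4982, -0.0534, 0.1706]
tool_rot: [[-0.845, 0.535, -0.001], [0.535, 0.845, 0.0], [0.001, -0.001, -1.0]]
force: [-0.1, -0.4, -2.7]
finger_gap: 0.0131
```

```bash
python3 -c "
from h import *;st()"
```

```text
t 8.35 tcp [498.2 -53.4 170.6] yaw 147.67 tilt [-0.0015  0.0001] q [ -6.1  13.  -10.7  66.3  -0.   26.2] F [-0.12 -0.42 -2.66] M [-0.039  0.073 -0.027] gap 13.1
```

Request:
{"name": "send_rows", "arguments": {"increments": [[0,0,-0.07,0,0,-0.5],[0,0,0,0,0,-0.5],[0,0,0,0,0,0],[0,0,0,0,0,0]]}}

```text
clock: 8.75
tcp_pos: [0.4984, -0.0535, 0.1677]
tool_rot: [[-0.764, 0.646, -0.001], [0.646, 0.764, 0.0], [0.001, -0.0, -1.0]]
force: [-1.1, 1.1, -4.3]
finger_gap: 0.0127
```

```bash
python3 -c "
from h import *;st()"
```

```text
t 8.75 tcp [498.4 -53.5 167.7] yaw 139.78 tilt [-0.0008  0.0002] q [ -6.1  13.1 -11.   65.9   0.   34.1] F [-1.14  1.07 -4.28] M [0.246 0.215 0.02 ] gap 12.7
```

Request:
{"name": "send_rows", "arguments": {"increments": [[0,0.01,0,0,0,-0.4],[0,0,0,0,0,0]]}}

```text
clock: 8.95
tcp_pos: [0.4984, -0.0531, 0.1678]
tool_rot: [[-0.725, 0.688, -0.001], [0.688, 0.725, -0.0], [0.0, -0.001, -1.0]]
force: [-0.7, 0.4, -5.6]
finger_gap: 0.0127
```

```bash
python3 -c "
from h import *;st()"
```

```text
t 8.95 tcp [498.4 -53.1 167.8] yaw 136.5 tilt [-0.0007 -0.0002] q [ -6.1  13.1 -11.   65.9  -0.   37.4] F [-0.67  0.35 -5.62] M [-0.003  0.21   0.028] gap 12.7
```

Request:
{"name": "send_rows", "arguments": {"increments": [[0,0,0,0,0,-0.8],[0,0,0,0,0,-0.9],[0,0,0,0,0,-0.9],[0,0,0,0,0,-0.8],[0,0,0,0,0,-0.6],[0,0,0,0,0,0],[0,0,0,0,0,0]]}}

```text
clock: 9.65
tcp_pos: [0.4983, -0.053, 0.1677]
tool_rot: [[-0.253, 0.967, -0.001], [0.967, 0.253, 0.0], [0.0, -0.001, -1.0]]
force: [-1.8, 1.4, -5.7]
finger_gap: 0.0129
```

```bash
python3 -c "
from h import *;st()"
```

```text
t 9.65 tcp [498.3 -53.  167.7] yaw 104.68 tilt [-0.0009  0.0003] q [ -6.1  13.1 -11.   65.9   0.   69.2] F [-1.83  1.41 -5.73] M [0.3   0.57  0.056] gap 12.9
```

Request:
{"name": "send_rows", "arguments": {"increments": [[0,0,0,0,0,0.75],[0,0,0.4,0,0,0],[0,0,0.4,0,0,0],[-0.26,0.46,0,0,0,0.4],[-0.26,0.46,0,0,0,0.4],[-0.26,0.47,0,0,0,0.5],[0,0,-0.2,0,0,0],[0,0,-0.22,0,0,0]]}}

```text
clock: 10.45
tcp_pos: [0.4605, 0.0167, 0.1873]
tool_rot: [[-0.515, 0.857, 0.003], [0.857, 0.515, -0.0], [-0.002, 0.002, -1.0]]
force: [0.8, -0.2, -2.8]
finger_gap: 0.0128
```

Request:
{"name": "send_rows", "arguments": {"increments": [[0,0,0,0,0,0],[0,0,0,0,0,0]]}}

```text
clock: 10.65
tcp_pos: [0.4599, 0.0159, 0.1867]
tool_rot: [[-0.513, 0.859, -0.001], [0.859, 0.513, -0.0], [0.0, -0.001, -1.0]]
force: [0.2, 0.2, -3.1]
finger_gap: 0.0128
```

```bash
python3 -c "
from h import *;st();shot('o',None,(230,80,350,230))"
```

```text
t 10.65 tcp [459.9  15.9 186.7] yaw 120.84 tilt [-0.0007 -0.0003] q [  2.    8.5 -14.   67.5  -0.   61.2] F [ 0.23  0.2  -3.07] M [-0.061  0.007 -0.019] gap 12.8
side scale 3.933333333333333 origin 230 80
```

View pics/o_side.png

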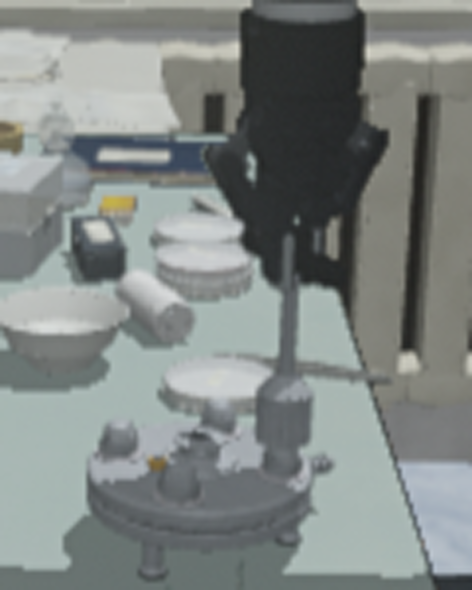

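Over nut 2 (socket at about (284,420), nut right below). Descend.

Request:
{"name": "send_rows", "arguments": {"increments": [[-0.01,0.01,-0.1,0,0,0],[0,0,-0.1,0,0,0],[0,0,-0.12,0,0,0],[0,0,0,0,0,0]]}}

```text
clock: 11.1
tcp_pos: [0.4589, 0.0168, 0.1701]
tool_rot: [[-0.513, 0.858, -0.001], [0.858, 0.513, -0.0], [0.0, -0.001, -1.0]]
force: [0.5, -0.6, -2.3]
finger_gap: 0.0127
```

```bash
python3 -c "
from h import *;st()"
```

```text
t 11.1 tcp [458.9  16.8 170.1] yaw 120.85 tilt [-0.0011 -0.0003] q [  2.1   9.  -15.9  65.1  -0.   61.2] F [ 0.49 -0.62 -2.26] M [-0.155 -0.178 -0.02 ] gap 12.7
```

Request:
{"name": "send_rows", "arguments": {"increments": [[0,0,-0.06,0,0,-0.5],[0,0,0,0,0,-0.5],[0,0,0,0,0,0],[0,0,0,0,0,0]]}}

```text
clock: 11.5
tcp_pos: [0.4591, 0.0169, 0.1679]
tool_rot: [[-0.39, 0.921, -0.0], [0.921, 0.39, -0.0], [-0.0, -0.0, -1.0]]
force: [0.8, -1.5, -3.2]
finger_gap: 0.0127
```

```bash
python3 -c "
from h import *;st()"
```

```text
t 11.5 tcp [459.1  16.9 167.9] yaw 112.97 tilt [-0.0002 -0.0001] q [  2.1   9.1 -16.2  64.7  -0.   69.1] F [ 0.79 -1.54 -3.25] M [-0.136 -0.005 -0.008] gap 12.7
```

Request:
{"name": "send_rows", "arguments": {"increments": [[0,0,0,0,0,-0.5],[0,0,0,0,0,0]]}}

```text
clock: 11.7
tcp_pos: [0.4591, 0.0169, 0.1679]
tool_rot: [[-0.324, 0.946, -0.0], [0.946, 0.324, -0.0], [0.0, -0.0, -1.0]]
force: [-0.3, -0.1, -2.4]
finger_gap: 0.0126
```

```bash
python3 -c "
from h import *;st()"
```

```text
t 11.7 tcp [459.1  16.9 167.9] yaw 108.89 tilt [-0.0002 -0.    ] q [  2.1   9.1 -16.2  64.7  -0.   73.2] F [-0.28 -0.13 -2.38] M [-0.069 -0.003  0.008] gap 12.6
```

Request:
{"name": "send_rows", "arguments": {"increments": [[0,0,0,0,0,-0.5]]}}

```text
clock: 11.8
tcp_pos: [0.4591, 0.0169, 0.1679]
tool_rot: [[-0.259, 0.966, -0.0], [0.966, 0.259, -0.0], [0.0, -0.0, -1.0]]
force: [-0.7, -0.3, -4.3]
finger_gap: 0.0124
```

```bash
python3 -c "
from h import *;st()"
```

```text
t 11.8 tcp [459.1  16.9 167.9] yaw 105.01 tilt [-0.0002 -0.    ] q [  2.1   9.1 -16.2  64.7  -0.   77.1] F [-0.68 -0.27 -4.31] M [-0.032 -0.014  0.113] gap 12.4
```

Request:
{"name": "send_rows", "arguments": {"increments": [[0,0,0,0,0,-0.5]]}}

```text
clock: 11.9
tcp_pos: [0.4591, 0.017, 0.1679]
tool_rot: [[-0.189, 0.982, -0.0], [0.982, 0.189, 0.0], [0.0, -0.0, -1.0]]
force: [-0.2, 0.3, -3.1]
finger_gap: 0.0126
```

```bash
python3 -c "
from h import *;st()"
```

```text
t 11.9 tcp [459.1  17.  167.9] yaw 100.89 tilt [-0.0003  0.0001] q [  2.1   9.1 -16.2  64.7   0.   81.2] F [-0.19  0.25 -3.13] M [-0.066  0.014  0.095] gap 12.6
```

Request:
{"name": "send_rows", "arguments": {"increments": [[0,0,0,0,0,-0.9],[0,0,0,0,0,-0.9],[0,0,0,0,0,-0.8],[0,0,0,0,0,-0.4]]}}

```text
clock: 12.3
tcp_pos: [0.459, 0.0171, 0.1677]
tool_rot: [[0.228, 0.974, -0.001], [0.974, -0.228, 0.001], [0.0, -0.001, -1.0]]
force: [0.1, 1.1, -5.4]
finger_gap: 0.0129
```

```bash
python3 -c "
from h import *;st()"
```

```text
t 12.3 tcp [459.   17.1 167.7] yaw 76.81 tilt [-0.0006  0.0006] q [  2.1   9.1 -16.2  64.7   0.  105.3] F [ 0.11  1.11 -5.42] M [ 0.282 -0.072  0.091] gap 12.9
```

Request:
{"name": "send_rows", "arguments": {"increments": [[0,0,0,0,0,0.75],[0,0,0.4,0,0,0],[0,0,0.4,0,0,0],[0.72,-0.21,0,0,0,0.77],[0.72,-0.21,0,0,0,0.75],[0.72,-0.22,0,0,0,0.75],[0,0,-0.2,0,0,0],[0,0,-0.22,0,0,0]]}}

```text
clock: 13.1
tcp_pos: [0.5674, -0.0152, 0.1859]
tool_rot: [[-0.192, 0.981, -0.001], [0.981, 0.192, 0.0], [0.0, -0.001, -1.0]]
force: [-1.1, 0.2, -3.7]
finger_gap: 0.0125
```

Request:
{"name": "send_rows", "arguments": {"increments": [[0,0,0,0,0,0],[0,0,0,0,0,0]]}}

```text
clock: 13.3
tcp_pos: [0.566, -0.0148, 0.1868]
tool_rot: [[-0.192, 0.981, -0.001], [0.981, 0.192, 0.0], [0.0, -0.001, -1.0]]
force: [0.4, 0.1, -1.9]
finger_gap: 0.0124
```

```bash
python3 -c "
from h import *;st();shot('p',None,(230,80,350,230))"
```

```text
t 13.3 tcp [566.  -14.8 186.8] yaw 101.05 tilt [-0.0013  0.0001] q [-1.5 18.7 -0.2 71.2  0.  77.5] F [ 0.41  0.15 -1.92] M [ 0.027 -0.005 -0.028] gap 12.4
side scale 3.933333333333333 origin 230 80
```

View pics/p_side.png

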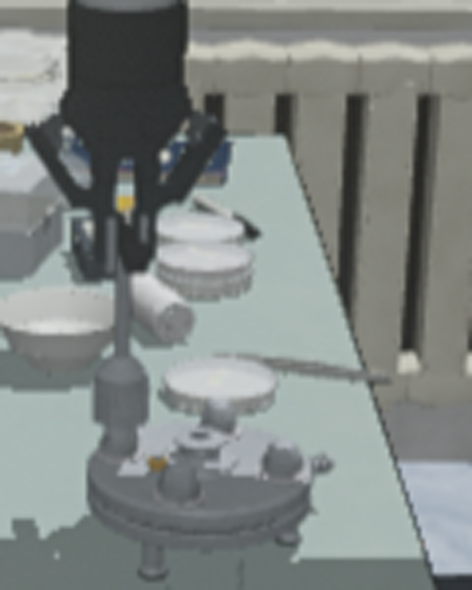

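Request:
{"name": "send_rows", "arguments": {"increments": [[0.02,0,-0.1,0,0,0],[0,0,-0.1,0,0,0],[0,0,-0.12,0,0,0],[0,0,0,0,0,0]]}}

```text
clock: 13.75
tcp_pos: [0.5674, -0.0148, 0.1699]
tool_rot: [[-0.191, 0.982, -0.002], [0.982, 0.191, 0.001], [0.001, -0.002, -1.0]]
force: [0.1, 1.1, -3.0]
finger_gap: 0.0128
```

```bash
python3 -c "
from h import *;st()"
```

```text
t 13.75 tcp [567.4 -14.8 169.9] yaw 101.03 tilt [-0.0019  0.0006] q [-1.5 19.4 -1.8 69.   0.  77.5] F [ 0.12  1.05 -2.99] M [0.393 0.315 0.038] gap 12.8
```

Request:
{"name": "send_rows", "arguments": {"increments": [[-0.01,0.01,-0.05,0,0,-0.2],[0,0,0,0,0,-0.4]]}}

```text
clock: 13.95
tcp_pos: [0.5673, -0.0144, 0.168]
tool_rot: [[-0.106, 0.994, -0.001], [0.994, 0.106, 0.0], [0.0, -0.001, -1.0]]
force: [-1.2, 1.1, -4.4]
finger_gap: 0.0125
```

```bash
python3 -c "
from h import *;st()"
```

```text
t 13.95 tcp [567.3 -14.4 168. ] yaw 96.08 tilt [-0.001   0.0002] q [-1.5 19.4 -2.  68.6  0.  82.5] F [-1.16  1.14 -4.42] M [0.447 0.324 0.064] gap 12.5
```

Request:
{"name": "send_rows", "arguments": {"increments": [[0,0,0,0,0,-0.4]]}}

```text
clock: 14.05
tcp_pos: [0.5672, -0.0144, 0.168]
tool_rot: [[-0.049, 0.999, -0.001], [0.999, 0.049, 0.0], [0.0, -0.001, -1.0]]
force: [-0.7, 0.6, -4.6]
finger_gap: 0.0128
```

```bash
python3 -c "
from h import *;st()"
```

```text
t 14.05 tcp [567.2 -14.4 168. ] yaw 92.83 tilt [-0.0012  0.0003] q [-1.5 19.4 -2.  68.6  0.  85.7] F [-0.69  0.62 -4.6 ] M [0.385 0.337 0.069] gap 12.8
```

Request:
{"name": "send_rows", "arguments": {"increments": [[0,0,0,0,0,-0.4]]}}

```text
clock: 14.15
tcp_pos: [0.5672, -0.0144, 0.1679]
tool_rot: [[0.007, 1.0, -0.001], [1.0, -0.007, 0.0], [0.0, -0.001, -1.0]]
force: [-0.8, 1.7, -4.6]
finger_gap: 0.0128
```

```bash
python3 -c "
from h import *;st()"
```

```text
t 14.15 tcp [567.2 -14.4 167.9] yaw 89.62 tilt [-0.0013  0.0004] q [-1.5 19.4 -2.  68.6  0.  88.9] F [-0.8   1.71 -4.62] M [0.518 0.32  0.079] gap 12.8
```

Request:
{"name": "send_rows", "arguments": {"increments": [[-0.01,0.01,0,0,0,-0.9],[0,0,0,0,0,-0.9],[0,0,0,0,0,-0.9],[0,0,0,0,0,-0.7],[0,0,0,0,0,-0.2]]}}

```text
clock: 14.65
tcp_pos: [0.5669, -0.0138, 0.1679]
tool_rot: [[0.487, 0.873, -0.001], [0.873, -0.487, 0.001], [-0.0, -0.001, -1.0]]
force: [-0.3, 1.2, -6.8]
finger_gap: 0.0126
```

```bash
python3 -c "
from h import *;st()"
```

```text
t 14.65 tcp [566.9 -13.8 167.9] yaw 60.84 tilt [-0.0011  0.0006] q [ -1.4  19.3  -2.1  68.6   0.  117.8] F [-0.27  1.23 -6.76] M [0.644 0.08  0.061] gap 12.6
```

Request:
{"name": "send_rows", "arguments": {"increments": [[0,0,0,0,0,0.75],[0,0,0.4,0,0,0],[0,0,0.4,0,0,0],[-0.2,0.8,0,0,0,1],[-0.2,0.95,0,0,0,1],[-0.2,0.95,0,0,0,1],[-0.2,0.95,0,0,0,1],[-0.2,0.95,0,0,0,1]]}}

```text
clock: 15.45
tcp_pos: [0.517, 0.2175, 0.209]
tool_rot: [[-0.299, 0.954, 0.002], [0.954, 0.299, -0.0], [-0.001, 0.002, -1.0]]
force: [1.3, 0.0, -2.3]
finger_gap: 0.0127
```

Request:
{"name": "send_rows", "arguments": {"increments": [[0,0.5,0,0,0,1],[0,0,0,0,0,1]]}}

```text
clock: 15.65
tcp_pos: [0.5172, 0.2444, 0.2086]
tool_rot: [[-0.554, 0.833, 0.001], [0.833, 0.554, 0.001], [-0.0, 0.002, -1.0]]
force: [0.5, 0.0, -2.3]
finger_gap: 0.0124
```

```bash
python3 - <<'E'
from h import *
st()
shot('q',(100,100,360,290))
ims=[cv2.cvtColor(get_image("top"),cv2.COLOR_RGB2GRAY).astype(np.float32) for _ in range(4)]
g=np.mean(ims,0); np.save("top2.npy",g)
N=[[.5285,.0548],[.459,.0172],[.4977,-.0527],[.567,-.0142]]
rows=[]
for k,(p,Y) in enumerate(zip(N,[(None,13.7,20),(None,22.8,30),(None,50.7,44),(None,6.8,14)])):
    u=proj("top",[p+[.07]])[0];r=[]
    for y in Y:
        im=cv2.warpAffine(g,np.array([[14,0,100-14*u[0]],[0,14,100-14*u[1]]],float),(200,200),flags=cv2.INTER_LANCZOS4)
        im=cv2.normalize(im,None,0,255,cv2.NORM_MINMAX).astype(np.uint8); im=cv2.cvtColor(im,cv2.COLOR_GRAY2BGR)
        if y is not None:
            q=(proj("top",hexa(p,y,.0725))-u)*14+100; cv2.polylines(im,[np.round(q).astype(int)],False,(0,0,255),1,cv2.LINE_AA)
        r.append(im)
    rows.append(np.vstack(r))
cv2.imwrite("pics/d2.png",np.hstack(rows))
E
```

```text
t 15.65 tcp [517.2 244.4 208.6] yaw 123.64 tilt [0.0014 0.0008] q [25.3 18.7  2.9 74.2  0.  81.7] F [ 0.49  0.01 -2.34] M [-0.058 -0.024  0.028] gap 12.4
top scale 3.0 origin 100 100
```

View pics/q_top.png

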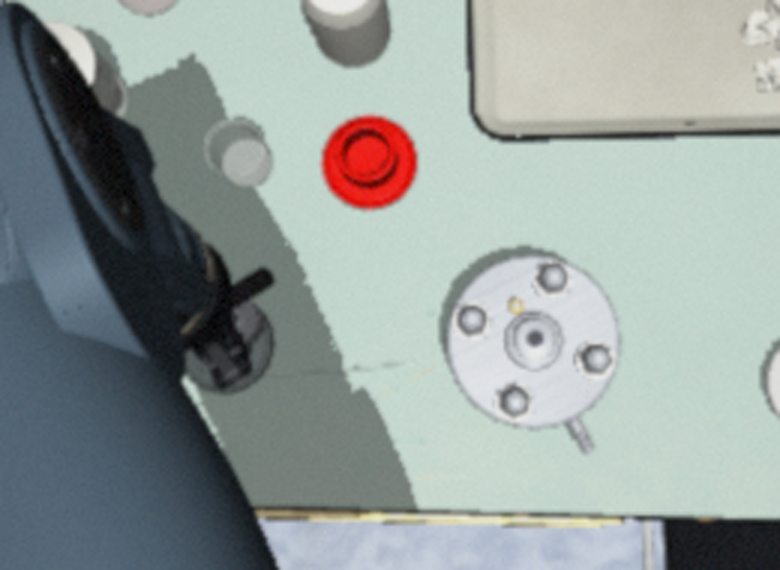

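View pics/d2.png

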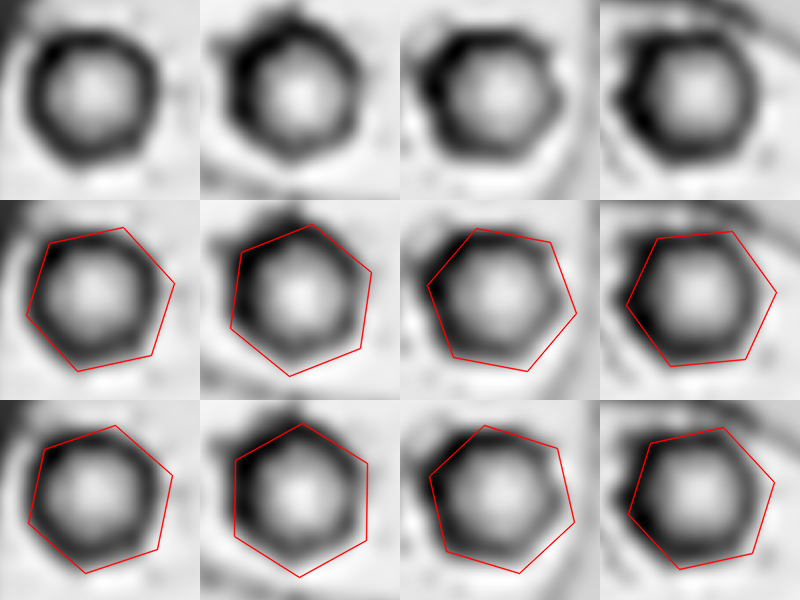

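```bash
cat > hf2.py <<'E'
from h import *
from scipy.ndimage import map_coordinates,gaussian_filter
def fit(g,p,z=.072):
    g=gaussian_filter(g.astype(float),.5); best=None; tab={}
    t=np.linspace(0,1,25)[:-1]
    for yaw in np.arange(0,60,2.):
        m=-9e9
        for dx in np.arange(-2.5,2.6,.5):
            for dy in np.arange(-2.5,2.6,.5):
                c=(p[0]+dx*1e-3,p[1]+dy*1e-3)
                def val(af):
                    H=hexa(c,yaw,z,af);P=np.vstack([H[k]*(1-t[:,None])+H[k+1]*t[:,None] for k in range(6)])
                    q=proj("top",P);return map_coordinates(g,[q[:,1],q[:,0]],order=3)
                d=val(.0275)-val(.0215)
                s=np.minimum(d,60).mean()   # clip shadow/highlight
                if s>m: m=s;b=(dx,dy)
        tab[yaw]=(m,b)
    ys=np.array(list(tab));v=np.array([tab[y][0] for y in ys]);k=v.argmax()
    a,b_,c_=v[k-1],v[k],v[(k+1)%len(v)]
    h=np.angle((v*np.exp(1j*np.radians(ys*6))).sum())/6
    return ys[k]+1*(c_-a)/(2*b_-a-c_),np.degrees(h)%60,tab[ys[k]],v[::3].round(0)
if __name__=="__main__":
    N=[[.5285,.0548],[.459,.0172],[.4977,-.0527],[.567,-.0142]]
    for f in("top.npy","top2.npy"):
        g=np.load(f)
        for i,p in enumerate(N): print(f,i+1,*fit(g,p))
E
python3 hf2.py
```

```text
top.npy 1 41.69951349133254 41.3198521643898 (np.float64(46.40472167046559), (np.float64(0.0), np.float64(1.5))) [45. 44. 44. 44. 45. 46. 46. 46. 46. 46.]
top.npy 2 4.582636193235386 2.683792303560972 (np.float64(37.206058796527095), (np.float64(2.0), np.float64(1.0))) [37. 37. 37. 36. 36. 35. 35. 36. 36. 37.]
top.npy 3 28.639517533772626 28.35108775546332 (np.float64(42.764594415062334), (np.float64(1.0), np.float64(2.0))) [40. 41. 41. 42. 43. 43. 42. 42. 41. 40.]
top.npy 4 46.43525504555325 46.87091860685742 (np.float64(40.66962786966113), (np.float64(0.0), np.float64(2.0))) [40. 39. 39. 38. 39. 39. 40. 41. 41. 40.]
top2.npy 1 17.99045417409486 18.288008764099413 (np.float64(53.84510793185785), (np.float64(0.5), np.float64(1.5))) [53. 53. 54. 54. 54. 53. 53. 53. 53. 53.]
top2.npy 2 28.701455784689887 26.070297454201654 (np.float64(51.642783121562516), (np.float64(2.0), np.float64(1.5))) [50. 51. 51. 51. 52. 52. 51. 51. 50. 50.]
top2.npy 3 50.9577012633273 52.05985906097649 (np.float64(50.97885999758126), (np.float64(1.0), np.float64(2.0))) [51. 50. 49. 48. 48. 48. 49. 50. 51. 51.]
top2.npy 4 6.735674070045322 6.502733763359221 (np.float64(46.66321746366954), (np.float64(0.5), np.float64(2.0))) [46. 47. 46. 46. 45. 44. 44. 44. 45. 45.]
```

Request:
{"name": "send_rows", "arguments": {"increments": [[0.05,-0.7,0,0,0,0.3],[0.05,-0.9,0,0,0,0.3],[0.05,-0.9,0,0,0,0.3],[0.05,-0.8,0,0,0,0.36],[0.03,-0.49,0,0,0,0],[0,0,-0.2,0,0,0],[0,0,-0.25,0,0,0],[0,0,0,0,0,0]]}}

```text
clock: 16.7
tcp_pos: [0.5277, 0.0509, 0.1845]
tool_rot: [[-0.681, 0.732, -0.003], [0.732, 0.681, -0.0], [0.002, -0.002, -1.0]]
force: [0.0, -0.0, -2.2]
finger_gap: 0.0124
```

Request:
{"name": "send_rows", "arguments": {"increments": [[0,0,0,0,0,0],[0,0,0,0,0,0]]}}

```text
clock: 16.9
tcp_pos: [0.5289, 0.0518, 0.1864]
tool_rot: [[-0.683, 0.73, 0.001], [0.73, 0.683, 0.0], [-0.0, 0.0, -1.0]]
force: [0.8, 0.6, -2.9]
finger_gap: 0.0124
```

```bash
sed -i 's/print("t",round/print("tau6",round(s["tau"][5],3),"t",round/' h.py; python3 -c "
from h import *;st();shot('r',None,(230,80,350,230))"
```

```text
tau6 0.022 t 16.9 tcp [528.9  51.8 186.4] yaw 133.08 tilt [0.0006 0.    ] q [ 5.6 15.3 -5.1 69.5 -0.  52.5] F [ 0.82  0.64 -2.85] M [ 0.008 -0.05  -0.012] gap 12.4
side scale 3.933333333333333 origin 230 80
```

View pics/r_side.png

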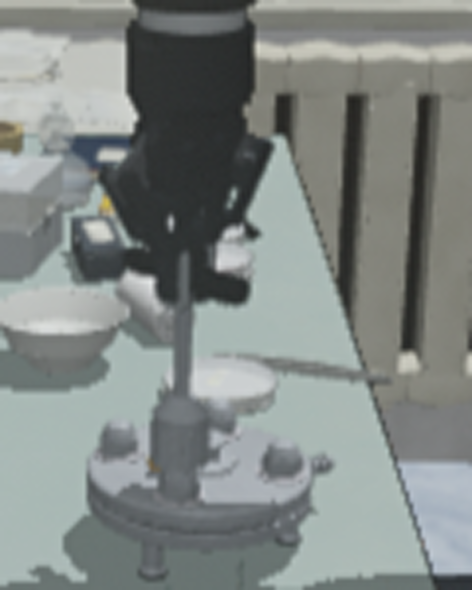

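Request:
{"name": "send_rows", "arguments": {"increments": [[0,0.06,0,0,0,0],[0,0,-0.1,0,0,0],[0,0,-0.1,0,0,0],[0,0,-0.1,0,0,0],[0,0,0,0,0,0]]}}

```text
clock: 17.45
tcp_pos: [0.5282, 0.0544, 0.17]
tool_rot: [[-0.683, 0.73, -0.001], [0.73, 0.683, -0.0], [0.001, -0.001, -1.0]]
force: [0.4, 0.2, -1.7]
finger_gap: 0.0126
```

```bash
python3 -c "
from h import *;st()"
```

```text
tau6 0.003 t 17.45 tcp [528.2  54.4 170. ] yaw 133.1 tilt [-0.0015 -0.0002] q [ 5.9 15.9 -6.9 67.3 -0.  52.8] F [ 0.43  0.2  -1.67] M [-0.037 -0.082  0.029] gap 12.6
```

Request:
{"name": "send_rows", "arguments": {"increments": [[0,0,-0.05,0,0,-0.7],[0,0,0,0,0,-0.8],[0,0,0,0,0,-0.8],[0,0,0,0,0,-0.5],[0,0,0,0,0,0]]}}

```text
clock: 17.95
tcp_pos: [0.5284, 0.0546, 0.1681]
tool_rot: [[-0.353, 0.936, -0.001], [0.936, 0.353, 0.0], [0.001, -0.001, -1.0]]
force: [0.8, 1.1, -5.4]
finger_gap: 0.0129
```

```bash
python3 -c "
from h import *;st()"
```

```text
tau6 1.093 t 17.95 tcp [528.4  54.6 168.1] yaw 110.65 tilt [-0.0009  0.0004] q [ 5.9 15.9 -7.1 67.   0.  75.2] F [ 0.82  1.12 -5.39] M [ 0.393 -0.022  0.001] gap 12.9
```

Request:
{"name": "send_rows", "arguments": {"increments": [[0,0,0,0,0,-0.32],[0,0,0,0,0,0]]}}

```text
clock: 18.15
tcp_pos: [0.5284, 0.0545, 0.1681]
tool_rot: [[-0.313, 0.95, -0.001], [0.95, 0.313, 0.0], [0.001, -0.001, -1.0]]
force: [0.1, 1.2, -5.7]
finger_gap: 0.0127
```

```bash
python3 -c "
from h import *;st()"
```

```text
tau6 0.634 t 18.15 tcp [528.4  54.5 168.1] yaw 108.22 tilt [-0.0009  0.0003] q [ 5.9 15.9 -7.1 67.   0.  77.7] F [ 0.1   1.21 -5.66] M [0.432 0.034 0.084] gap 12.7
```

Request:
{"name": "send_rows", "arguments": {"increments": [[0,0,0,0,0,-0.32],[0,0,0,0,0,0]]}}

```text
clock: 18.35
tcp_pos: [0.5284, 0.0545, 0.1681]
tool_rot: [[-0.27, 0.963, -0.001], [0.963, 0.27, 0.0], [0.0, -0.001, -1.0]]
force: [-0.4, 1.9, -6.4]
finger_gap: 0.0127
```

```bash
python3 -c "
from h import *;st()"
```

```text
tau6 0.63 t 18.35 tcp [528.4  54.5 168.1] yaw 105.67 tilt [-0.0009  0.0002] q [ 5.9 15.9 -7.1 67.   0.  80.2] F [-0.39  1.95 -6.39] M [ 0.46  -0.025  0.033] gap 12.7
```

Request:
{"name": "send_rows", "arguments": {"increments": [[0,0,0,0,0,-0.32],[0,0,0,0,0,0]]}}

```text
clock: 18.55
tcp_pos: [0.5284, 0.0545, 0.1682]
tool_rot: [[-0.227, 0.974, -0.001], [0.974, 0.227, 0.0], [0.0, -0.001, -1.0]]
force: [-0.3, 1.5, -7.9]
finger_gap: 0.0129
```

```bash
cat > s.py <<'E'
from h import *
s=state();R=s["tool_rot"];print("t",round(s["clock"],2),"yaw",np.degrees(np.arctan2(R[1,0],R[0,0])).round(2),"M",s["torque"].round(3),"F",s["force"].round(1),"tau6",s["tau"][5].round(3))
E
python3 s.py
```

```text
t 18.55 yaw 103.13 M [0.461 0.087 0.049] F [-0.3  1.5 -7.9] tau6 0.63
```

Request:
{"name": "send_rows", "arguments": {"increments": [[0,0,0,0,0,-0.32],[0,0,0,0,0,0]]}}

```text
clock: 18.75
tcp_pos: [0.5284, 0.0545, 0.1682]
tool_rot: [[-0.183, 0.983, -0.001], [0.983, 0.183, 0.0], [0.0, -0.001, -1.0]]
force: [-1.2, 2.4, -7.0]
finger_gap: 0.0124
```

```bash
python3 s.py
```

```text
t 18.75 yaw 100.57 M [0.594 0.115 0.09 ] F [-1.2  2.4 -7. ] tau6 0.631
```

Request:
{"name": "send_rows", "arguments": {"increments": [[0,0,0,0,0,-0.32],[0,0,0,0,0,0]]}}

```text
clock: 18.95
tcp_pos: [0.5284, 0.0545, 0.1683]
tool_rot: [[-0.139, 0.99, -0.001], [0.99, 0.139, 0.0], [0.0, -0.001, -1.0]]
force: [-0.1, 2.2, -8.6]
finger_gap: 0.0126
```

```bash
python3 s.py
```

```text
t 18.95 yaw 98.02 M [0.611 0.174 0.091] F [-0.1  2.2 -8.6] tau6 0.631
```

Request:
{"name": "send_rows", "arguments": {"increments": [[0,0,0,0,0,-0.32],[0,0,0,0,0,0]]}}

```text
clock: 19.15
tcp_pos: [0.5285, 0.0545, 0.1684]
tool_rot: [[-0.095, 0.995, -0.0], [0.995, 0.095, 0.0], [0.0, -0.0, -1.0]]
force: [-0.7, 3.0, -8.3]
finger_gap: 0.0124
```

```bash
python3 s.py
```

```text
t 19.15 yaw 95.46 M [0.6   0.202 0.142] F [-0.7  3.  -8.3] tau6 0.722
```

Request:
{"name": "send_rows", "arguments": {"increments": [[0,0,0,0,0,-0.2],[0,0,0,0,0,0]]}}

```text
clock: 19.35
tcp_pos: [0.5286, 0.0545, 0.1684]
tool_rot: [[-0.066, 0.998, -0.0], [0.998, 0.066, 0.0], [0.0, -0.0, -1.0]]
force: [-1.1, 2.3, -8.3]
finger_gap: 0.0124
```

```bash
python3 s.py
```

```text
t 19.35 yaw 93.76 M [0.722 0.289 0.237] F [-1.1  2.3 -8.3] tau6 0.563
```

Request:
{"name": "send_rows", "arguments": {"increments": [[0,0,0,0,0,-0.18],[0,0,0,0,0,0],[0,0,0,0,0,0]]}}

```text
clock: 19.65
tcp_pos: [0.5286, 0.0545, 0.1685]
tool_rot: [[-0.041, 0.999, -0.0], [0.999, 0.041, 0.0], [0.0, -0.0, -1.0]]
force: [-0.4, 2.5, -7.7]
finger_gap: 0.0124
```

```bash
python3 s.py
```

```text
t 19.65 yaw 92.33 M [0.746 0.383 0.286] F [-0.4  2.5 -7.7] tau6 0.37
```

Request:
{"name": "send_rows", "arguments": {"increments": [[0,0,0,0,0,-0.1],[0,0,0,0,0,0]]}}

```text
clock: 19.85
tcp_pos: [0.5286, 0.0545, 0.1685]
tool_rot: [[-0.026, 1.0, -0.0], [1.0, 0.026, 0.0], [0.0, -0.0, -1.0]]
force: [-0.9, 1.9, -6.5]
finger_gap: 0.0127
```

```bash
python3 s.py
```

```text
t 19.85 yaw 91.48 M [0.742 0.364 0.418] F [-0.9  1.9 -6.5] tau6 0.545
```

Request:
{"name": "send_rows", "arguments": {"increments": [[0,0,0,0,0,0.65],[0,0,0,0,0,0.65],[0,0,0.4,0,0,0],[0,0,0.4,0,0,0],[-0.2,-0.72,0,0,0,0.4],[-0.2,-0.72,0,0,0,0.4],[-0.21,-0.71,0,0,0,0.3],[0,0,-0.2,0,0,0]]}}

```text
clock: 20.65
tcp_pos: [0.4984, -0.057, 0.2003]
tool_rot: [[-0.351, 0.936, 0.004], [0.936, 0.351, -0.003], [-0.004, 0.002, -1.0]]
force: [0.9, 0.4, -2.5]
finger_gap: 0.0124
```

Request:
{"name": "send_rows", "arguments": {"increments": [[0,0,-0.2,0,0,0],[0,0,0,0,0,0],[0,0,0,0,0,0]]}}

```text
clock: 20.95
tcp_pos: [0.4983, -0.0524, 0.1883]
tool_rot: [[-0.354, 0.935, -0.0], [0.935, 0.354, -0.0], [0.0, -0.0, -1.0]]
force: [-0.3, 0.2, -3.2]
finger_gap: 0.0125
```

```bash
python3 -c "
from h import *;st();shot('u',None,(230,80,350,230))"
```

```text
tau6 0.013 t 20.95 tcp [498.3 -52.4 188.3] yaw 110.75 tilt [-0.0004 -0.0001] q [-6.  12.4 -8.8 68.8 -0.  63.3] F [-0.25  0.19 -3.16] M [ 0.027 -0.009 -0.003] gap 12.5
side scale 3.933333333333333 origin 230 80
```

View pics/u_side.png

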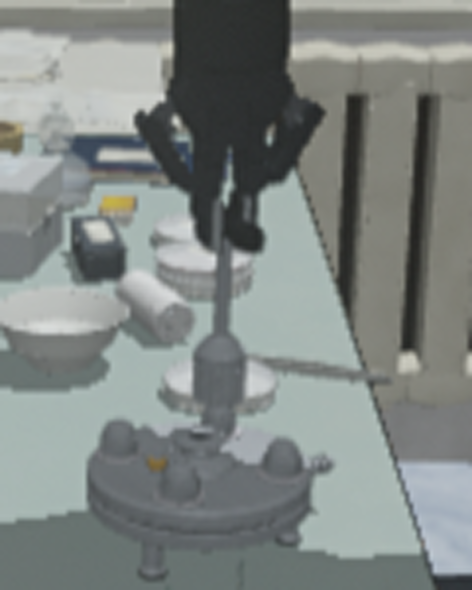

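Request:
{"name": "send_rows", "arguments": {"increments": [[-0.01,-0.01,-0.12,0,0,0],[0,0,-0.12,0,0,0],[0,0,-0.12,0,0,0],[0,0,0,0,0,0]]}}

```text
clock: 21.4
tcp_pos: [0.4972, -0.0533, 0.1694]
tool_rot: [[-0.354, 0.935, -0.001], [0.935, 0.354, 0.0], [0.001, -0.001, -1.0]]
force: [0.3, 0.1, -3.2]
finger_gap: 0.013
```

```bash
python3 -c "
from h import *;st()"
```

```text
tau6 0.006 t 21.4 tcp [497.2 -53.3 169.4] yaw 110.71 tilt [-0.0015  0.0003] q [ -6.1  13.  -11.   66.2   0.   63.2] F [ 0.28  0.08 -3.2 ] M [ 0.134 -0.052  0.024] gap 13.0
```

Request:
{"name": "send_rows", "arguments": {"increments": [[0.01,0.005,-0.03,0,0,-0.7],[0,0,0,0,0,-0.8],[0,0,0,0,0,-0.8],[0,0,0,0,0,-0.55],[0,0,0,0,0,0]]}}

```text
clock: 21.9
tcp_pos: [0.4977, -0.053, 0.1686]
tool_rot: [[0.037, 0.999, -0.001], [0.999, -0.037, 0.001], [0.001, -0.001, -1.0]]
force: [-0.4, 2.8, -3.9]
finger_gap: 0.0127
```

```bash
python3 s.py
```

```text
t 21.9 yaw 87.85 M [ 0.578  0.19  -0.011] F [-0.4  2.8 -3.9] tau6 1.187
```

Request:
{"name": "send_rows", "arguments": {"increments": [[0,0,0,0,0,-0.32],[0,0,0,0,0,0]]}}

```text
clock: 22.1
tcp_pos: [0.4978, -0.0531, 0.1686]
tool_rot: [[0.08, 0.997, -0.001], [0.997, -0.08, 0.001], [0.001, -0.001, -1.0]]
force: [-0.4, 2.8, -5.3]
finger_gap: 0.0127
```

```bash
python3 s.py
```

```text
t 22.1 yaw 85.43 M [0.655 0.223 0.051] F [-0.4  2.8 -5.3] tau6 0.64
```

Request:
{"name": "send_rows", "arguments": {"increments": [[0,0.01,0,0,0,-0.32],[0,0,0,0,0,0]]}}

```text
clock: 22.3
tcp_pos: [0.4978, -0.0527, 0.1687]
tool_rot: [[0.124, 0.992, -0.001], [0.992, -0.124, 0.0], [0.0, -0.001, -1.0]]
force: [-0.5, 1.1, -7.4]
finger_gap: 0.013
```

```bash
python3 s.py
```

```text
t 22.3 yaw 82.88 M [0.547 0.257 0.027] F [-0.5  1.1 -7.4] tau6 0.645
```

Request:
{"name": "send_rows", "arguments": {"increments": [[0,0,0,0,0,-0.32],[0,0,0,0,0,0]]}}

```text
clock: 22.5
tcp_pos: [0.4979, -0.0527, 0.1687]
tool_rot: [[0.168, 0.986, -0.001], [0.986, -0.168, 0.0], [0.0, -0.001, -1.0]]
force: [0.1, 1.7, -7.7]
finger_gap: 0.0129
```

```bash
python3 s.py
```

```text
t 22.5 yaw 80.33 M [0.639 0.279 0.066] F [ 0.1  1.7 -7.7] tau6 0.633
```

Request:
{"name": "send_rows", "arguments": {"increments": [[0,0,0,0,0,-0.32],[0,0,0,0,0,0]]}}

```text
clock: 22.7
tcp_pos: [0.4979, -0.0527, 0.1687]
tool_rot: [[0.212, 0.977, -0.001], [0.977, -0.212, 0.0], [0.0, -0.001, -1.0]]
force: [-0.6, 1.9, -7.7]
finger_gap: 0.0129
```

```bash
python3 s.py
```

```text
t 22.7 yaw 77.77 M [0.637 0.334 0.057] F [-0.6  1.9 -7.7] tau6 0.633
```

Request:
{"name": "send_rows", "arguments": {"increments": [[0,0,0,0,0,-0.32],[0,0,0,0,0,0]]}}

```text
clock: 22.9
tcp_pos: [0.4979, -0.0528, 0.1688]
tool_rot: [[0.255, 0.967, -0.001], [0.967, -0.255, 0.0], [0.0, -0.001, -1.0]]
force: [-0.2, 2.5, -7.8]
finger_gap: 0.0125
```

```bash
python3 s.py
```

```text
t 22.9 yaw 75.22 M [0.681 0.416 0.109] F [-0.2  2.5 -7.8] tau6 0.683
```

Request:
{"name": "send_rows", "arguments": {"increments": [[0,0,0,0,0,-0.25],[0,0,0,0,0,0]]}}

```text
clock: 23.1
tcp_pos: [0.498, -0.0527, 0.1689]
tool_rot: [[0.288, 0.957, -0.0], [0.957, -0.288, 0.0], [0.0, -0.0, -1.0]]
force: [-1.3, 2.8, -6.9]
finger_gap: 0.0128
```

```bash
python3 s.py
```

```text
t 23.1 yaw 73.24 M [0.744 0.398 0.239] F [-1.3  2.8 -6.9] tau6 0.658
```

Request:
{"name": "send_rows", "arguments": {"increments": [[0,0,0,0,0,-0.22],[0,0,0,0,0,0],[0,0,0,0,0,0]]}}

```text
clock: 23.4
tcp_pos: [0.4981, -0.0528, 0.1689]
tool_rot: [[0.318, 0.948, -0.0], [0.948, -0.318, 0.0], [0.0, -0.0, -1.0]]
force: [-1.2, 2.4, -6.0]
finger_gap: 0.0129
```

```bash
python3 s.py
```

```text
t 23.4 yaw 71.48 M [0.783 0.522 0.277] F [-1.2  2.4 -6. ] tau6 0.332
```

Request:
{"name": "send_rows", "arguments": {"increments": [[0,0,0,0,0,-0.1],[0,0,0,0,0,0]]}}

```text
clock: 23.6
tcp_pos: [0.4981, -0.0528, 0.169]
tool_rot: [[0.333, 0.943, -0.0], [0.943, -0.333, 0.0], [0.0, -0.0, -1.0]]
force: [-1.4, 2.1, -6.1]
finger_gap: 0.0127
```

```bash
python3 s.py
```

```text
t 23.6 yaw 70.55 M [0.851 0.52  0.348] F [-1.4  2.1 -6.1] tau6 0.51
```

Request:
{"name": "send_rows", "arguments": {"increments": [[0,0,0,0,0,0.65],[0,0,0,0,0,0.65],[0,0,0.4,0,0,0],[0,0,0.4,0,0,0],[-0.26,0.46,0,0,0,0.1],[-0.26,0.47,0,0,0,0.13],[-0.26,0.47,0,0,0,0],[0,0,-0.2,0,0,0]]}}

```text
clock: 24.4
tcp_pos: [0.4594, 0.0186, 0.2007]
tool_rot: [[0.124, 0.992, 0.004], [0.992, -0.124, -0.0], [0.0, 0.004, -1.0]]
force: [-0.0, -0.0, -2.9]
finger_gap: 0.0124
```

Request:
{"name": "send_rows", "arguments": {"increments": [[0,0,-0.22,0,0,0],[0,0,0,0,0,0],[0,0,0,0,0,0]]}}

```text
clock: 24.7
tcp_pos: [0.4595, 0.0165, 0.1877]
tool_rot: [[0.127, 0.992, -0.0], [0.992, -0.127, -0.0], [-0.0, -0.0, -1.0]]
force: [-0.7, 0.3, -2.6]
finger_gap: 0.0127
```

```bash
python3 -c "
from h import *;st();shot('v',None,(230,80,350,230))"
```

```text
tau6 -0.006 t 24.7 tcp [459.5  16.5 187.7] yaw 82.73 tilt [-0.0004 -0.0004] q [  2.1   8.5 -14.   67.6  -0.   99.3] F [-0.75  0.31 -2.62] M [ 0.025 -0.01  -0.015] gap 12.7
side scale 3.933333333333333 origin 230 80
```

View pics/v_side.png

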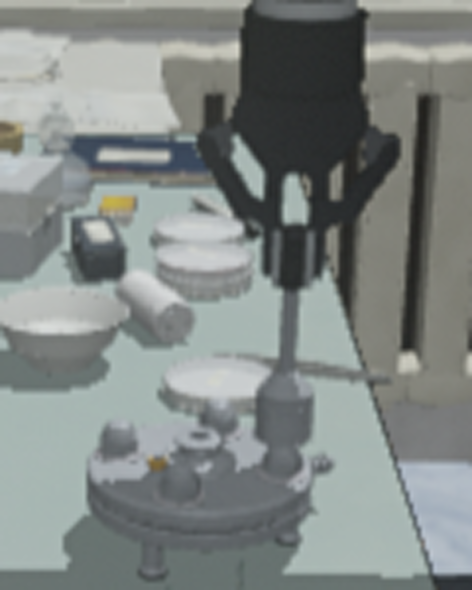

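Request:
{"name": "send_rows", "arguments": {"increments": [[0,0.01,-0.12,0,0,0],[0,0,-0.12,0,0,0],[0,0,-0.12,0,0,0],[0,0,0,0,0,0]]}}

```text
clock: 25.15
tcp_pos: [0.4587, 0.0176, 0.1689]
tool_rot: [[0.126, 0.992, -0.002], [0.992, -0.126, -0.0], [-0.0, -0.002, -1.0]]
force: [0.5, -0.3, -2.2]
finger_gap: 0.0125
```

```bash
python3 -c "
from h import *;st()"
```

```text
tau6 0.002 t 25.15 tcp [458.7  17.6 168.9] yaw 82.77 tilt [-0.0016 -0.0001] q [  2.2   9.1 -16.1  64.9  -0.   99.4] F [ 0.48 -0.26 -2.21] M [-0.086 -0.     0.035] gap 12.5
```

Request:
{"name": "send_rows", "arguments": {"increments": [[0,0,-0.02,0,0,-0.7],[0,0,0,0,0,-0.8],[0,0,0,0,0,-0.6],[0,0,0,0,0,-0.25],[0,0,0,0,0,0]]}}

```text
clock: 25.65
tcp_pos: [0.4591, 0.0177, 0.1688]
tool_rot: [[0.439, 0.899, -0.0], [0.899, -0.439, 0.0], [-0.0, -0.0, -1.0]]
force: [0.6, 0.1, -5.1]
finger_gap: 0.0132
```

```bash
python3 s.py
```

```text
t 25.65 yaw 63.96 M [ 0.078 -0.062  0.04 ] F [ 0.6  0.1 -5.1] tau6 0.628
```

Request:
{"name": "send_rows", "arguments": {"increments": [[0,0,0,0,0,-0.32],[0,0,0,0,0,0]]}}

```text
clock: 25.85
tcp_pos: [0.459, 0.0177, 0.1688]
tool_rot: [[0.478, 0.878, -0.0], [0.878, -0.478, 0.0], [-0.0, -0.001, -1.0]]
force: [0.7, 1.5, -5.2]
finger_gap: 0.0124
```

```bash
python3 s.py
```

```text
t 25.85 yaw 61.45 M [ 0.126 -0.044  0.057] F [ 0.7  1.5 -5.2] tau6 0.63
```

Request:
{"name": "send_rows", "arguments": {"increments": [[0,0,0,0,0,-0.32],[0,0,0,0,0,0]]}}

```text
clock: 26.05
tcp_pos: [0.4591, 0.0177, 0.1688]
tool_rot: [[0.516, 0.856, -0.0], [0.856, -0.516, 0.0], [-0.0, -0.0, -1.0]]
force: [0.9, 0.3, -5.8]
finger_gap: 0.0127
```

```bash
python3 s.py
```

```text
t 26.05 yaw 58.92 M [ 0.071 -0.111  0.115] F [ 0.9  0.3 -5.8] tau6 0.63
```

Request:
{"name": "send_rows", "arguments": {"increments": [[0,0,0,0,0,-0.32],[0,0,0,0,0,0]]}}

```text
clock: 26.25
tcp_pos: [0.459, 0.0177, 0.1688]
tool_rot: [[0.554, 0.833, -0.0], [0.833, -0.554, 0.0], [-0.0, -0.0, -1.0]]
force: [-0.3, 0.4, -6.7]
finger_gap: 0.0128
```

```bash
python3 s.py
```

```text
t 26.25 yaw 56.38 M [ 0.195 -0.098  0.064] F [-0.3  0.4 -6.7] tau6 0.63
```

Request:
{"name": "send_rows", "arguments": {"increments": [[0,0,0,0,0,-0.32],[0,0,0,0,0,0]]}}

```text
clock: 26.45
tcp_pos: [0.459, 0.0177, 0.1688]
tool_rot: [[0.59, 0.807, -0.0], [0.807, -0.59, 0.0], [-0.0, -0.001, -1.0]]
force: [1.0, 1.3, -7.8]
finger_gap: 0.0128
```

```bash
python3 s.py
```

```text
t 26.45 yaw 53.84 M [ 0.25  -0.08   0.068] F [ 1.   1.3 -7.8] tau6 0.63
```

Request:
{"name": "send_rows", "arguments": {"increments": [[0,0,0,0,0,-0.32],[0,0,0,0,0,0]]}}

```text
clock: 26.65
tcp_pos: [0.459, 0.0177, 0.1688]
tool_rot: [[0.625, 0.78, -0.0], [0.78, -0.625, 0.0], [-0.0, -0.0, -1.0]]
force: [-0.4, 0.9, -7.9]
finger_gap: 0.0128
```

```bash
python3 s.py
```

```text
t 26.65 yaw 51.29 M [ 0.238 -0.014  0.091] F [-0.4  0.9 -7.9] tau6 0.63
```

Request:
{"name": "send_rows", "arguments": {"increments": [[0,0,0,0,0,-0.32],[0,0,0,0,0,0]]}}

```text
clock: 26.85
tcp_pos: [0.4591, 0.0177, 0.1688]
tool_rot: [[0.66, 0.752, -0.0], [0.752, -0.66, 0.0], [-0.0, -0.0, -1.0]]
force: [0.2, 0.4, -7.0]
finger_gap: 0.0127
```

```bash
python3 s.py
```

```text
t 26.85 yaw 48.73 M [ 0.32  -0.115  0.002] F [ 0.2  0.4 -7. ] tau6 0.63
```

Request:
{"name": "send_rows", "arguments": {"increments": [[0,0,0,0,0,-0.32],[0,0,0,0,0,0]]}}

```text
clock: 27.05
tcp_pos: [0.4591, 0.0177, 0.1688]
tool_rot: [[0.692, 0.721, -0.0], [0.721, -0.692, 0.0], [-0.0, -0.0, -1.0]]
force: [0.9, 1.1, -7.9]
finger_gap: 0.0125
```

```bash
python3 s.py
```

```text
t 27.05 yaw 46.17 M [ 0.367 -0.098  0.057] F [ 0.9  1.1 -7.9] tau6 0.631
```

Request:
{"name": "send_rows", "arguments": {"increments": [[0,0,0,0,0,-0.32],[0,0,0,0,0,0]]}}

```text
clock: 27.25
tcp_pos: [0.4591, 0.0177, 0.1689]
tool_rot: [[0.724, 0.69, -0.0], [0.69, -0.724, 0.0], [0.0, -0.0, -1.0]]
force: [1.1, 1.3, -9.0]
finger_gap: 0.0124
```

```bash
python3 s.py
```

```text
t 27.25 yaw 43.62 M [ 0.391 -0.142  0.05 ] F [ 1.1  1.3 -9. ] tau6 0.631
```

Request:
{"name": "send_rows", "arguments": {"increments": [[0,0,0,0,0,-0.32],[0,0,0,0,0,0]]}}

```text
clock: 27.45
tcp_pos: [0.4591, 0.0177, 0.1689]
tool_rot: [[0.754, 0.657, -0.0], [0.657, -0.754, 0.0], [0.0, -0.0, -1.0]]
force: [-0.5, 1.9, -7.9]
finger_gap: 0.0123
```

```bash
python3 s.py
```

```text
t 27.45 yaw 41.06 M [ 0.434 -0.151  0.129] F [-0.5  1.9 -7.9] tau6 0.68
```

Solid beginning (tau6 rose). Smaller steps.

Request:
{"name": "send_rows", "arguments": {"increments": [[0,0,0,0,0,-0.25],[0,0,0,0,0,0]]}}

```text
clock: 27.65
tcp_pos: [0.4592, 0.0177, 0.169]
tool_rot: [[0.776, 0.63, 0.0], [0.63, -0.776, 0.0], [0.0, -0.0, -1.0]]
force: [-0.1, 1.5, -7.7]
finger_gap: 0.0126
```

```bash
python3 s.py
```

```text
t 27.65 yaw 39.07 M [ 0.45  -0.047  0.18 ] F [-0.1  1.5 -7.7] tau6 0.649
```

Request:
{"name": "send_rows", "arguments": {"increments": [[0,0,0,0,0,-0.25],[0,0,0,0,0,0]]}}

```text
clock: 27.85
tcp_pos: [0.4592, 0.0177, 0.169]
tool_rot: [[0.798, 0.603, 0.0], [0.603, -0.798, 0.0], [0.0, -0.0, -1.0]]
force: [0.5, 1.6, -6.5]
finger_gap: 0.0128
```

```bash
python3 s.py
```

```text
t 27.85 yaw 37.07 M [ 0.5   -0.108  0.269] F [ 0.5  1.6 -6.5] tau6 0.767
```

Request:
{"name": "send_rows", "arguments": {"increments": [[0,0,0,0,0,-0.1],[0,0,0,0,0,0],[0,0,0,0,0,0]]}}

```text
clock: 28.15
tcp_pos: [0.4592, 0.0177, 0.169]
tool_rot: [[0.807, 0.591, 0.0], [0.591, -0.807, 0.0], [0.0, -0.0, -1.0]]
force: [-0.0, 1.5, -5.7]
finger_gap: 0.0125
```

```bash
python3 s.py
```

```text
t 28.15 yaw 36.2 M [ 0.544 -0.075  0.411] F [-0.   1.5 -5.7] tau6 0.389
```

Request:
{"name": "send_rows", "arguments": {"increments": [[0,0,0,0,0,0.65],[0,0,0,0,0,0.65],[0,0,0.4,0,0,0],[0,0,0.4,0,0,0],[0.72,-0.21,0,0,0,0.85],[0.72,-0.21,0,0,0,0.84],[0.72,-0.21,0,0,0,0.84],[0,0,-0.2,0,0,0]]}}

```text
clock: 28.95
tcp_pos: [0.572, -0.0154, 0.1993]
tool_rot: [[0.392, 0.92, 0.005], [0.92, -0.392, -0.001], [0.001, 0.005, -1.0]]
force: [-0.5, 0.6, -3.3]
finger_gap: 0.0129
```

Request:
{"name": "send_rows", "arguments": {"increments": [[0,0,-0.23,0,0,0],[0,0,0,0,0,0],[0,0,0,0,0,0]]}}

```text
clock: 29.25
tcp_pos: [0.566, -0.0137, 0.1874]
tool_rot: [[0.395, 0.919, -0.001], [0.919, -0.395, -0.0], [-0.001, -0.001, -1.0]]
force: [1.4, -0.5, -2.9]
finger_gap: 0.0127
```

```bash
python3 -c "
from h import *;st();shot('w',None,(230,80,350,230))"
```

```text
tau6 0.012 t 29.25 tcp [566.  -13.7 187.4] yaw 66.76 tilt [-0.0011 -0.0001] q [-1.400e+00  1.870e+01 -1.000e-01  7.120e+01 -0.000e+00  1.119e+02] F [ 1.44 -0.46 -2.91] M [-0.014 -0.034 -0.062] gap 12.7
side scale 3.933333333333333 origin 230 80
```

View pics/w_side.png

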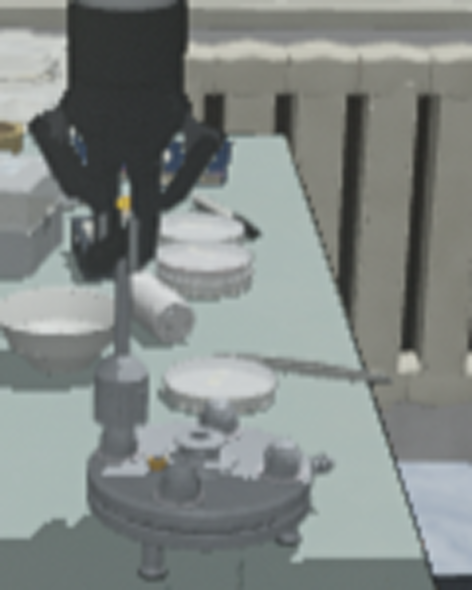

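Request:
{"name": "send_rows", "arguments": {"increments": [[0.015,0,-0.12,0,0,0],[0,0,-0.12,0,0,0],[0,0,-0.12,0,0,0],[0,0,0,0,0,0]]}}

```text
clock: 29.7
tcp_pos: [0.5672, -0.0137, 0.1684]
tool_rot: [[0.394, 0.919, -0.002], [0.919, -0.394, 0.0], [-0.0, -0.002, -1.0]]
force: [0.0, 1.3, -2.7]
finger_gap: 0.0126
```

```bash
python3 -c "
from h import *;st()"
```

```text
tau6 0.007 t 29.7 tcp [567.2 -13.7 168.4] yaw 66.79 tilt [-0.0018  0.0002] q [ -1.4  19.4  -2.   68.7   0.  111.8] F [ 0.03  1.25 -2.72] M [0.226 0.247 0.115] gap 12.6
```

Request:
{"name": "send_rows", "arguments": {"increments": [[-0.01,0.01,0,0,0,-0.7],[0,0,0,0,0,-0.8],[0,0,0,0,0,-0.8],[0,0,0,0,0,-0.3],[0,0,0,0,0,0]]}}

```text
clock: 30.2
tcp_pos: [0.5671, -0.0131, 0.169]
tool_rot: [[0.695, 0.719, -0.001], [0.719, -0.695, 0.0], [-0.0, -0.001, -1.0]]
force: [-0.4, 1.9, -6.1]
finger_gap: 0.0128
```

```bash
python3 s.py
```

```text
t 30.2 yaw 45.96 M [ 0.443  0.093 -0.008] F [-0.4  1.9 -6.1] tau6 0.758
```

Request:
{"name": "send_rows", "arguments": {"increments": [[0,0,0,0,0,-0.32],[0,0,0,0,0,0]]}}

```text
clock: 30.4
tcp_pos: [0.5671, -0.0131, 0.169]
tool_rot: [[0.726, 0.688, -0.001], [0.688, -0.726, 0.0], [-0.0, -0.001, -1.0]]
force: [-0.6, 2.0, -6.5]
finger_gap: 0.0126
```

```bash
python3 s.py
```

```text
t 30.4 yaw 43.46 M [0.53  0.028 0.06 ] F [-0.6  2.  -6.5] tau6 0.634
```

Request:
{"name": "send_rows", "arguments": {"increments": [[0,0,0,0,0,-0.32],[0,0,0,0,0,0]]}}

```text
clock: 30.6
tcp_pos: [0.5672, -0.0132, 0.1691]
tool_rot: [[0.755, 0.655, -0.001], [0.655, -0.755, 0.0], [-0.0, -0.001, -1.0]]
force: [-0.5, 1.3, -8.5]
finger_gap: 0.0128
```

```bash
python3 s.py
```

```text
t 30.6 yaw 40.93 M [0.563 0.069 0.108] F [-0.5  1.3 -8.5] tau6 0.633
```

Request:
{"name": "send_rows", "arguments": {"increments": [[0,0,0,0,0,-0.32],[0,0,0,0,0,0]]}}

```text
clock: 30.8
tcp_pos: [0.5672, -0.0132, 0.1691]
tool_rot: [[0.784, 0.621, -0.001], [0.621, -0.784, 0.0], [-0.0, -0.001, -1.0]]
force: [-0.1, 2.2, -9.3]
finger_gap: 0.0126
```

```bash
python3 s.py
```

```text
t 30.8 yaw 38.39 M [0.584 0.093 0.027] F [-0.1  2.2 -9.3] tau6 0.632
```

Request:
{"name": "send_rows", "arguments": {"increments": [[0,0,0,0,0,-0.32],[0,0,0,0,0,0]]}}

```text
clock: 31.0
tcp_pos: [0.5672, -0.0132, 0.1692]
tool_rot: [[0.811, 0.586, -0.001], [0.586, -0.811, 0.0], [-0.0, -0.001, -1.0]]
force: [-0.5, 1.8, -8.6]
finger_gap: 0.0126
```

```bash
python3 s.py
```

```text
t 31.0 yaw 35.84 M [ 0.543 -0.004  0.027] F [-0.5  1.8 -8.6] tau6 0.63
```

Request:
{"name": "send_rows", "arguments": {"increments": [[0,0,0,0,0,-0.32],[0,0,0,0,0,0]]}}

```text
clock: 31.2
tcp_pos: [0.5673, -0.0132, 0.1692]
tool_rot: [[0.836, 0.549, -0.001], [0.549, -0.836, 0.0], [-0.0, -0.001, -1.0]]
force: [0.1, 2.0, -8.9]
finger_gap: 0.0123
```

```bash
python3 s.py
```

```text
t 31.2 yaw 33.29 M [0.654 0.05  0.05 ] F [ 0.1  2.  -8.9] tau6 0.63
```

Request:
{"name": "send_rows", "arguments": {"increments": [[0,0,0,0,0,-0.32],[0,0,0,0,0,0]]}}

```text
clock: 31.4
tcp_pos: [0.5673, -0.0132, 0.1693]
tool_rot: [[0.86, 0.511, -0.0], [0.511, -0.86, 0.0], [-0.0, -0.0, -1.0]]
force: [-0.7, 2.2, -9.4]
finger_gap: 0.0128
```

```bash
python3 s.py
```

```text
t 31.4 yaw 30.73 M [0.719 0.02  0.029] F [-0.7  2.2 -9.4] tau6 0.631
```

Request:
{"name": "send_rows", "arguments": {"increments": [[0,0,0,0,0,-0.32],[0,0,0,0,0,0]]}}

```text
clock: 31.6
tcp_pos: [0.5674, -0.0132, 0.1694]
tool_rot: [[0.881, 0.472, -0.0], [0.472, -0.881, 0.0], [-0.0, -0.0, -1.0]]
force: [-0.8, 1.5, -7.8]
finger_gap: 0.0127
```

```bash
python3 s.py
```

```text
t 31.6 yaw 28.18 M [0.716 0.045 0.13 ] F [-0.8  1.5 -7.8] tau6 0.704
```

Request:
{"name": "send_rows", "arguments": {"increments": [[0,0,0,0,0,-0.25],[0,0,0,0,0,0]]}}

```text
clock: 31.8
tcp_pos: [0.5674, -0.0133, 0.1695]
tool_rot: [[0.897, 0.441, 0.0], [0.441, -0.897, 0.0], [0.0, -0.0, -1.0]]
force: [-0.5, 2.0, -7.5]
finger_gap: 0.0127
```

```bash
python3 s.py
```

```text
t 31.8 yaw 26.19 M [0.843 0.055 0.192] F [-0.5  2.  -7.5] tau6 0.642
```

Request:
{"name": "send_rows", "arguments": {"increments": [[0,0,0,0,0,-0.25],[0,0,0,0,0,0]]}}

```text
clock: 32.0
tcp_pos: [0.5675, -0.0132, 0.1696]
tool_rot: [[0.912, 0.41, 0.0], [0.41, -0.912, 0.0], [0.0, -0.0, -1.0]]
force: [-0.5, 2.1, -6.9]
finger_gap: 0.0127
```

```bash
python3 s.py
```

```text
t 32.0 yaw 24.19 M [0.806 0.074 0.356] F [-0.5  2.1 -6.9] tau6 0.755
```

Request:
{"name": "send_rows", "arguments": {"increments": [[0,0,0,0,0,0.65],[0,0,0,0,0,0.65],[0,0,0.4,0,0,0],[0,0,0.4,0,0,0],[-0.17,0.7,0,0,0,0.9],[-0.17,0.9,0,0,0,0.9],[-0.17,0.9,0,0,0,0.9],[-0.17,0.9,0,0,0,0.9]]}}

```text
clock: 32.8
tcp_pos: [0.5337, 0.1576, 0.2105]
tool_rot: [[0.444, 0.896, 0.003], [0.896, -0.444, -0.0], [0.001, 0.003, -1.0]]
force: [0.2, -0.3, -2.4]
finger_gap: 0.0126
```

Request:
{"name": "send_rows", "arguments": {"increments": [[-0.17,0.9,0,0,0,0.9],[-0.17,0.9,0,0,0,0.9],[-0.17,0.62,0,0,0,0],[0,0,0,0,0,0],[0,0,0,0,0,0],[0,0,0,0,0,0]]}}

```text
clock: 33.4
tcp_pos: [0.5084, 0.2769, 0.2099]
tool_rot: [[0.213, 0.977, 0.001], [0.977, -0.213, -0.0], [-0.0, 0.001, -1.0]]
force: [0.1, 0.2, -2.7]
finger_gap: 0.0128
```

```bash
python3 -c "
from h import *;st();shot('x',(120,150,340,270),(230,80,350,290))"
```

```text
tau6 -0.02 t 33.4 tcp [508.4 276.9 209.9] yaw 77.68 tilt [ 0.001  -0.0003] q [ 28.6  19.4   4.2  74.8  -0.  130.9] F [ 0.13  0.22 -2.69] M [-0.037 -0.008  0.026] gap 12.8
top scale 3.5454545454545454 origin 120 150
side scale 2.8095238095238093 origin 230 80
```

View pics/x_side.png

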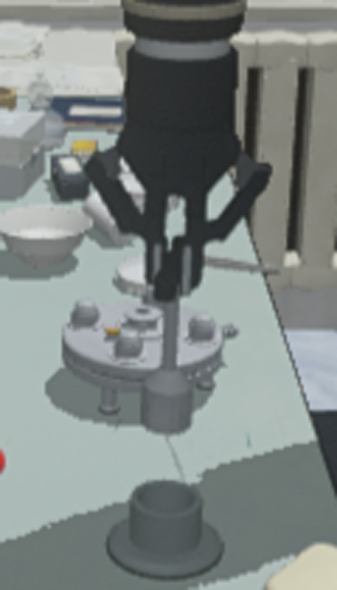

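View pics/x_top.png

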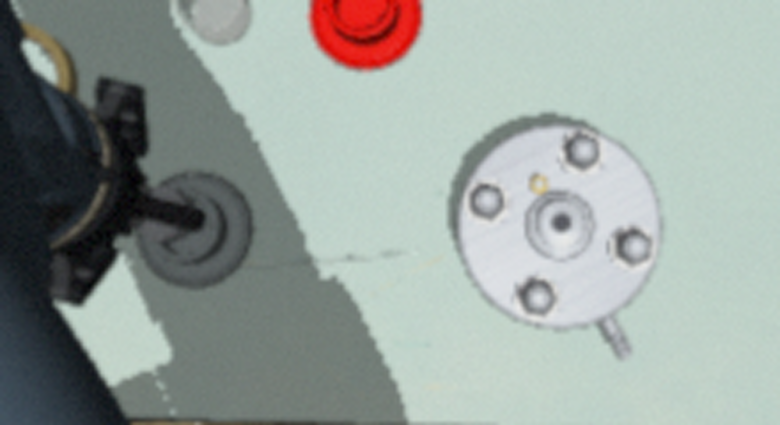

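Request:
{"name": "send_rows", "arguments": {"increments": [[-0.03,0.03,-0.5,0,0,0],[0,0,-0.5,0,0,0],[0,0,-0.3,0,0,0],[0,0,-0.2,0,0,0],[0,0,0,0,0,0]]}}

```text
clock: 34.0
tcp_pos: [0.5062, 0.2783, 0.1335]
tool_rot: [[0.215, 0.977, -0.001], [0.977, -0.215, -0.0], [-0.001, -0.001, -1.0]]
force: [0.6, 1.8, -3.3]
finger_gap: 0.0127
```

```bash
python3 -c "
from h import *;st()"
```

```text
tau6 0.003 t 34.0 tcp [506.2 278.3 133.5] yaw 77.6 tilt [-0.0015 -0.0003] q [ 28.8  21.5  -4.   64.5   0.  131.2] F [ 0.63  1.77 -3.33] M [ 0.552 -0.065  0.021] gap 12.7
```

Request:
{"name": "send_rows", "arguments": {"increments": [[0.01,0.03,-0.1,0,0,0],[0,0,-0.1,0,0,0],[0,0,-0.1,0,0,0],[0,0,0,0,0,0],[0,0,0,0,0,0]]}}

```text
clock: 34.5
tcp_pos: [0.5068, 0.2806, 0.1193]
tool_rot: [[0.214, 0.977, -0.0], [0.977, -0.214, -0.0], [-0.0, -0.0, -1.0]]
force: [0.3, -0.4, -1.3]
finger_gap: 0.0126
```

```bash
python3 -c "
from h import *;st()"
```

```text
tau6 -0.001 t 34.5 tcp [506.8 280.6 119.3] yaw 77.66 tilt [-0.0004 -0.0003] q [ 29.   22.2  -5.2  62.6  -0.  131.3] F [ 0.31 -0.45 -1.32] M [-0.009 -0.032 -0.015] gap 12.6
```

Request:
{"name": "send_rows", "arguments": {"increments": [[0,0,-0.04,0,0,0],[0,0,0,0,0,0],[0,0,0,0,0,0]]}}

```text
clock: 34.8
tcp_pos: [0.5069, 0.2807, 0.1175]
tool_rot: [[0.214, 0.977, 0.0], [0.977, -0.214, 0.0], [0.0, 0.0, -1.0]]
force: [-0.7, 0.5, -2.5]
finger_gap: 0.0126
```

```bash
python3 -c "
from h import *;st()"
```

```text
tau6 -0.0 t 34.8 tcp [506.9 280.7 117.5] yaw 77.66 tilt [0.     0.0001] q [ 29.   22.3  -5.4  62.4   0.  131.3] F [-0.67  0.52 -2.5 ] M [-0.005  0.013  0.02 ] gap 12.6
```

Request:
{"name": "send_rows", "arguments": {"increments": [[0,0,-0.02,0,0,0],[0,0,0,0,0,0],[0,0,0,0,0,0]]}}

```text
clock: 35.1
tcp_pos: [0.5073, 0.2808, 0.1171]
tool_rot: [[0.214, 0.977, 0.001], [0.977, -0.214, 0.001], [0.001, 0.001, -1.0]]
force: [0.8, -0.7, 4.8]
finger_gap: 0.0126
```

```bash
python3 -c "
from h import *;st()"
```

```text
tau6 0.005 t 35.1 tcp [507.3 280.8 117.1] yaw 77.66 tilt [0.0011 0.0005] q [ 29.   22.3  -5.4  62.2  -0.  131.3] F [ 0.78 -0.74  4.81] M [-0.111  0.149 -0.013] gap 12.6
```

Standing on the cup floor (+4.8 N). Release.

Request:
{"name": "send_rows", "arguments": {"increments": [[0,0,0,0,0,0],[0,0,0,0,0,0],[0,0,0,0,0,0],[0,0,0,0,0,0],[0,0,0,0,0,0],[0,0,0,0,0,0]], "jaw": 0}}

```text
clock: 35.7
tcp_pos: [0.5069, 0.2807, 0.1164]
tool_rot: [[0.214, 0.977, -0.0], [0.977, -0.214, -0.0], [-0.0, -0.0, -1.0]]
force: [0.6, -0.2, 0.5]
finger_gap: 0.0854
```

```bash
python3 -c "
from h import *;st();shot('y',None,(230,80,350,290))"
```

```text
tau6 0.0 t 35.7 tcp [506.9 280.7 116.4] yaw 77.66 tilt [-0.0002 -0.    ] q [ 29.   22.3  -5.5  62.2   0.  131.3] F [ 0.65 -0.18  0.5 ] M [0.022 0.004 0.023] gap 85.4
side scale 2.8095238095238093 origin 230 80
```

View pics/y_side.png

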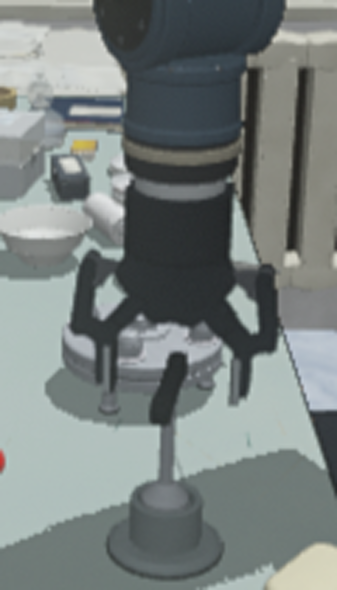

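Released with the fingers clear on both sides; go straight up.

Request:
{"name": "send_rows", "arguments": {"increments": [[0,0,0.3,0,0,0],[0,0,0.6,0,0,0],[0,0,0.8,0,0,0],[0,0,0.8,0,0,0],[0,0,0,0,0,0],[0,0,0,0,0,0],[0,0,0,0,0,0]]}}

```text
clock: 36.45
tcp_pos: [0.5064, 0.2804, 0.2404]
tool_rot: [[0.214, 0.977, -0.001], [0.977, -0.214, -0.001], [-0.001, -0.001, -1.0]]
force: [-0.2, -0.2, -0.2]
finger_gap: 0.0852
```

```bash
python3 -c "
from h import *;st();shot('z',(100,100,420,290),(130,80,370,290))"
```

```text
tau6 0.0 t 36.45 tcp [506.4 280.4 240.4] yaw 77.66 tilt [-0.0015 -0.0007] q [ 29.   18.9   8.   79.2   0.  131.3] F [-0.2  -0.21 -0.23] M [-0.051 -0.034  0.029] gap 85.2
top scale 2.4375 origin 100 100
side scale 2.8095238095238093 origin 130 80
```

View pics/z_side.png

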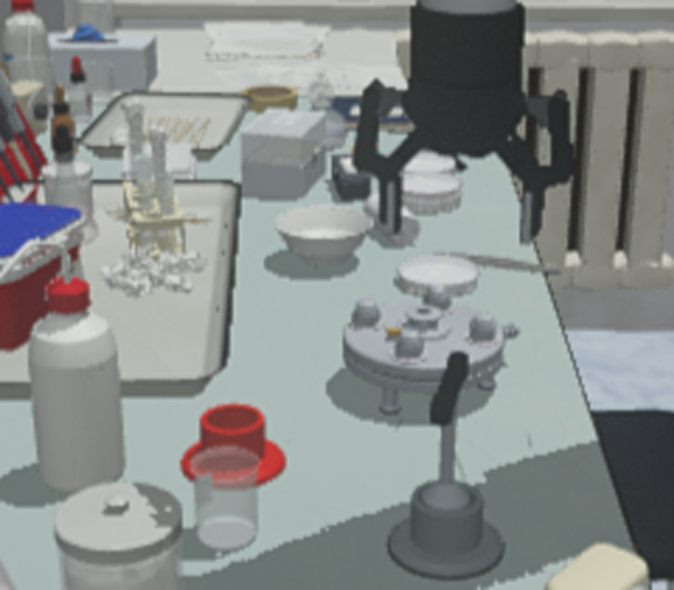

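View pics/z_top.png

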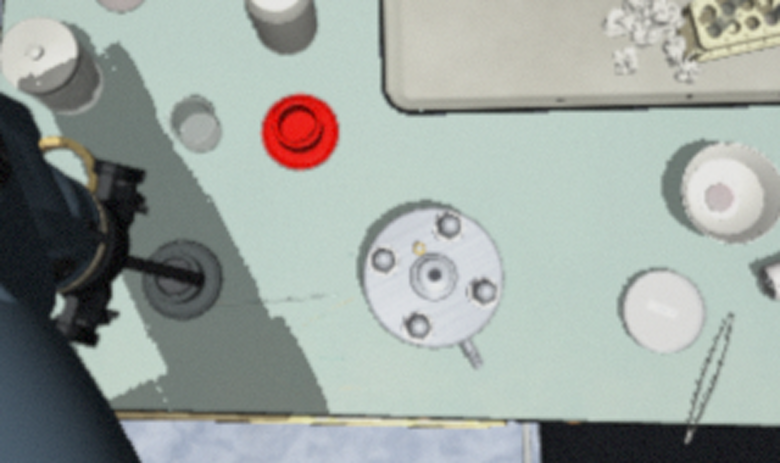

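```bash
python3 -c "
from bench import *
print(hand_in())"
```

```text
the job is handed in; nothing more can be done
None
```

All four nuts are tightened, the wrench stands upright in the grey cup, and the job was handed in at about 36.5 s of the 72 s.

- **Order:** I turned the nuts 1, 3, 2, 4 in both passes, using only the wrench.
- **First pass:** each nut turned by an estimated 34 to 39 degrees. I worked this out from the wrench angle and each nut's starting angle in the camera images. Those angles are uncertain by about 5 degrees.
- **Second pass:** each nut was brought up in small steps until it came solid. The last torque readings were about 0.42, 0.35, 0.41 and 0.36 N m for nuts 1, 3, 2 and 4, all within the 0.2 to 0.5 N m range. The readings were noisy by about 0.05 N m.
- **Last check:** the final pictures show the beaker and dish apparently where they were, and the gripper open and clear above the wrench.
- **Checks that disagreed:** the camera fits of the nut angles after the first pass were too blurry to confirm the turns. Nuts 3 and 4 fitted within about 1 degree of the wrench angle. Nuts 1 and 2 were about 3 to 6 degrees off, and by eye nut 3 looked about 8 degrees short. I relied on the wrench angle instead.

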